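# Fit the drip plate to the paint rack and line up the pots

## Task

Get the paint rack ready and put the paint pots away on it. First fetch the thin aluminium drip plate: it is too flat to pick up from the bench, so slide it until its tab sticks out over the edge of the bench on your left far enough to be gripped, then lay it flat on the rack's shelf, its rectangle inside the dark outline and its tab pointing away from the dark end wall. Then stand the three or four loose paint pots (brown ones with a blue or a white cap and a silver-grey one with a black cap, each standing on its own on the open mat round the drip plate and in front of the rack; not the crowd of bottles behind) upright on the plate in one straight row, one pot behind each white dot, filling the places from the dark end wall with none left empty between them. Any order of colours will do; leave the other things on the bench where they are.

Things in the scene. Friction and masses are not known exactly. Their poses are not given: they have to be found in the camera images.
- bench_edge (a point): A point on the bench top's straight long edge on the robot's left, level with the top face. Own x points level out over the edge, square to it; own y runs along the edge; z up. The bench top is 45 mm thick; beyond the edge there are only open drawers, 120 mm or more below. Mind the pull cord of the lamp above: its small bob hangs 0.53 m above the bench at world x 0.53, y -0.28 m.
- rack: Low wooden pot rack, fixed, placed anew each time. Origin under the middle of the outline; x to its back, y to its dark end wall, which is away from the robot; its front faces the bench's left edge. Shelf board 20 mm high, x +-88, y -145 to 113 mm. Round it, tops measured from the bench: end wall 65 mm high (y 113 to 125), rails 36 mm high at the near end (y -145 to -155), back and front (x +-88 to +-98).
- shelf_middle (a point): Middle of the outline, on the shelf board's top, 20 mm above the bench, axes as the rack's. The thin dark outline (196 mm along the rack's y, 107 mm along x) drawn on the board takes the plate's rectangle; the tab then points away from the end wall, along the rack's -y.
- plate_centre (a point): Centre of the drip plate's rectangle: loose flat aluminium plate 186 x 96 mm, 3 mm thick, about 90 g; x along its length to the tab, y across, z up. On from the rectangle's +x end goes a flat tab 38 long x 40 wide. It starts flat on the bench with the tab toward the bench's left edge. Too thin to grip where it lies; pressed on and dragged, or pushed, it slides.
- tab_end (a point): Middle of the end edge of the plate's tab, 131 mm along own x from plate_centre, axes as the plate's. The tab is 40 mm wide: once it sticks out over the bench edge it can be gripped by its two sides. At the start it is 10 to 60 mm inside the bench's left edge.
- place0 (a point): Place 1 of the four of the row, counted from the end wall: a point on top of the shelf board on its long middle line, 70 mm behind its white dot, 69 mm along own y from the shelf's middle; places are 46 mm apart. Axes as the rack's.
- place1 (a point): Place 2 of the four of the row, counted from the end wall: a point on top of the shelf board on its long middle line, 70 mm behind its white dot, 23 mm along own y from the shelf's middle; places are 46 mm apart. Axes as the rack's.
- place2 (a point): Place 3 of the four of the row, counted from the end wall: a point on top of the shelf board on its long middle line, 70 mm behind its white dot, -23 mm along own y from the shelf's middle; places are 46 mm apart. Axes as the rack's.
- place3 (a point): Place 4 of the four of the row, counted from the end wall: a point on top of the shelf board on its long middle line, 70 mm behind its white dot, -69 mm along own y from the shelf's middle; places are 46 mm apart. Axes as the rack's.
- pot_blue_1_mid (a point): Centre, half-way up, of the first of two alike squat brown paint pots with blue caps: upright round pot 38 mm across the body and 51 mm high, about 60 g, loose, z up its axis. It starts on its own on the open mat, round the drip plate or in front of the rack. Absent in some runs: three or all four of the listed pots are there.
- pot_blue_2_mid (a point): Centre, half-way up, of the second of two alike squat brown paint pots with blue caps: upright round pot 38 mm across the body and 51 mm high, about 60 g, loose, z up its axis. It starts on its own on the open mat, round the drip plate or in front of the rack. Absent in some runs: three or all four of the listed pots are there.
- pot_white_cap_mid (a point): Centre, half-way up, of the squat brown paint pot with a white cap: upright round pot 43 mm across the body and 55 mm high, about 60 g, loose, z up its axis. It starts on its own on the open mat, round the drip plate or in front of the rack. Absent in some runs: three or all four of the listed pots are there.
- pot_silver_mid (a point): Centre, half-way up, of the silver-grey paint pot with a black cap: upright round pot 39 mm across the body and 60 mm high, about 60 g, loose, z up its axis. It starts on its own on the open mat, round the drip plate or in front of the rack. Absent in some runs: three or all four of the listed pots are there.
- tape: A bystander to be left alone: roll of orange masking tape, 72 mm across, 18 mm high, lying flat. Origin at the middle of its underside.
- pliers: A bystander to be left alone: small pliers with red handles, 113 mm long, lying flat behind the rack. Origin at the middle of its underside.

How it is judged:
By the outcome, as a careful person would: the job done as asked, in the order asked, and still so for the second after the job is handed in, with the robot touching nothing.
Of pot_blue_1, pot_blue_2, pot_white_cap, pot_silver only 3 to 4 are there at a start; the rules pass over those that are not, and their reading is None.
At some moment in a run one of pot_blue_1, pot_blue_2 may be knocked a few centimetres aside while the robot is not near it.
It also fails if it takes over 208 s, if anything falls off the work surface, if the arm or the gripper's body presses on something with over 40 N, if the wrist force passes 120 N, or if a joint passes its speed limit or range.

## Robot

A 7-joint arm with a two-finger parallel gripper is mounted at the origin on a cart in front of the work surface, level with it; the furniture and walls round the work are solid. World frame = base frame: x ahead of the robot, y to its left, z up, the work surface at z = 0. Lengths are in m, angles in degrees, forces in N, time in s.
With the tool pointing down it reaches from about 0.425 to 0.825 m from the base axis. Payload 3.6 kg.
Tool frame: the origin (TCP) lies midway between the tips of the shut fingers; the grasp point (between the pads) lies 19 mm behind it; z points along the fingers, y is the direction in which the jaws open and shut (so a half turn about z gives the same grasp; the last joint's range is limited). The gripper opens to 85 mm and grips with 20 to 120 N. Pads are 22 mm wide; open, the fingers measure 114 mm over their backs; the gripper's body (76 mm by 85 mm) begins 54 mm behind the grasp point. The pads swing forward as they close: fully open they stand 13 mm farther back than shut.
Start: joints at [70.101, 35.231, -0.722, 81.555, 0.464, 63.22, -2.315], TCP at [0.205, -0.617, 0.231] pointing down, gripper open.
Joint ranges: [-178.69, 178.69], [-17.37, 117.87], [-77.05, 75.6], [15.02, 138.74], [-78.02, 258.01], [0.78, 113.62], [-162.83, 162.83]. Speed limits (degrees/s): [159.86, 159.86, 180, 180, 180, 180, 180].

## Interface

Orientations are given as [roll, pitch, yaw] about the fixed x, y, z axes, in that order (R = Rz(yaw) Ry(pitch) Rx(roll)).
In Python, from station import * gives the robot as it stands.
- The arm moves only by the tool arm_command, never from a script. Its argument "steps" is a list of rows, each a list of 5 numbers: the opening, from 0 (shut) to 1 (fully open), then the shift along the tool's x, y, z in m, then the turn about the tool's z in rad. In form: [[grip, dx, dy, dz, roll], ...]. A call has 1 to 10 rows; each row is the pose to reach, as a shift and turn from the pose commanded when the call began, along the tool's axes at that moment; what a row does not reach only later rows make up. A row lasts 1/8 s, in which the tool goes at most 62.5 mm and 10.7 degrees, less where a joint would pass 70% of its speed; a pose out of reach is approached as far as the arm can. A call with a gripper value outside its range is refused whole. The fingers move at their own pace and stop on an object; "grip_force" is the grip in N (left out, the last holds). Time passes only in rows, so rows that repeat a pose let the fingers close. It gives the time, the measured TCP pose, the force and the opening at its end, in the units of the state.
- state(): the state, without advancing time (a new reading comes with each control period).
- grab_frame(name): name is "scene" or "side" or "wrist"; returns the picture (400x640x3 uint8, red, green, blue); there is no depth.
- camera_model(name): a dict with "vertical_fov" (degrees; the focal length in pixels is half the picture's height over the tangent of half this angle, whatever the lens; pixels are square), "cx", "cy" (the principal point, pixels), "k1" (the pictures are not rectified: a ray, as slopes to the right and down, at radius r is drawn at 1 + k1 r^2 times it, then the intrinsics apply), "R" (3x3) and "t" (3): a world point X has camera coordinates R X + t; the wrist camera has in their place "tool_from_camera" (4x4, takes a point from camera to tool coordinates, whose origin is the TCP and whose axes are the flange's). Camera axes: x right, y down, z forward; pixel columns grow to the right and rows downward; lengths in m; the calibration is good to about 2 mm. A picture is of the moment at which its call begins: read the wrist's pose just before it. camera_model takes no time and is no camera call.
- hand_in(): hands the job in, once; it reports no verdict.
The state is a dict: "t": time; "qpos": joint angles; "joint_vel": joint speeds; "tau": joint torques, N m; "eef_pos": TCP position; "orientation": TCP orientation; "contact_force": force on the tool from outside, world axes, zero at the start; "wrist_torque": the same for the moment, N m; "grip_width": finger opening in m.
Only numpy, scipy, OpenCV 4.12 (cv2) and the standard library are available. Lean on these libraries where they do the work, as an engineer would, in place of code of your own. Each camera call takes 0.05 s, during which the arm holds its last target. There are 200 camera calls.

## Working session

There is one attempt and no reset: what is moved stays moved. The work goes in short steps, Python scripts to look and compute and a tool call to move; the robot and the scene stay as the last step left them, time stands still between calls to the robot, and variables do not carry over. Pictures are saved under pics/ and viewed, about 12 in all and at most 16, crops included, and the job is handed in when it is done.

Besides the shell and the picture viewer there is one more tool, called after ">>>" by a JSON object that holds its "op" and its "data", one argument or row to a line. arm_command: Moves the arm, as the interface text tells. Its arguments: {"type":"object","properties":{"steps":{"type":"array"},"grip_force":{"type":"number"}},"required":["steps"]}

```bash
mkdir -p pics; ls; cat > h.py <<'E'
from station import *
import numpy as np, cv2
from scipy.spatial.transform import Rotation as Ro
def snap(n,f):
    im=grab_frame(n); cv2.imwrite('pics/'+f,im[:,:,::-1]); return im
def cam(n,s=None):
    m=camera_model(n); f=200/np.tan(np.radians(m['vertical_fov'])/2)
    if n=='wrist':
        s=s or state(); T=np.eye(4); T[:3,:3]=Ro.from_euler('xyz',s['orientation'],degrees=True).as_matrix(); T[:3,3]=s['eef_pos']
        C=T@np.array(m['tool_from_camera']); R=C[:3,:3].T; t=-R@C[:3,3]
    else: R=np.array(m['R']); t=np.array(m['t'])
    return m,f,R,t
def pix(n,uv,z,s=None):
    """pixels -> world points at height z"""
    m,f,R,t=cam(n,s); out=[]
    for u,v in uv:
        d=np.array([(u-m['cx'])/f,(v-m['cy'])/f]); a=d.copy()
        for _ in range(30): a=d/(1+m['k1']*(a@a))
        w=R.T@np.r_[a,1]; c=-R.T@t; out.append(c+w*(z-c[2])/w[2])
    return np.array(out)
def proj(n,P,s=None):
    m,f,R,t=cam(n,s); q=(R@np.atleast_2d(P).T).T+t; a=q[:,:2]/q[:,2:]
    a=a*(1+m['k1']*(a**2).sum(1,keepdims=True)); return a*f+[m['cx'],m['cy']]
E
python3 - <<'E'
from h import *
print(state())
for n in('scene','side','wrist'):
    m=camera_model(n);print(n,m)
a=snap('scene','a.png');b=snap('side','b.png');snap('wrist','c.png')
E
```

```text
pics
{'t': 0.0, 'qpos': array([70.10074846, 35.28960152, -0.72219795, 81.64265686,  0.46291195,
       63.2187207 , -2.31478004]), 'joint_vel': array([ 0.02068685,  0.00623302,  0.07864826, -0.0031715 , -0.05738851,
        0.01486376,  0.03935585]), 'tau': array([-3.33629705e-04, -4.69223249e+01,  2.59107957e-01, -1.71036959e+01,
        9.92925663e-03,  9.71523783e-03,  4.36333210e-06]), 'eef_pos': array([ 0.20473051, -0.61610148,  0.23012647]), 'orientation': array([-1.79851878e+02,  1.48600891e-03,  1.83836308e+01]), 'contact_force': array([-0.83830008, -0.8793794 ,  0.08222247]), 'wrist_torque': array([-0.06866393,  0.02980422,  0.05764376]), 'grip_width': 0.08478421416636446}
scene {'vertical_fov': 55.683153187011214, 'cx': 317.38937255815074, 'cy': 197.0469464076275, 'k1': 0.003724354812573226, 'R': array([[-0.81871271, -0.57394625, -0.01718158],
       [-0.37169733,  0.5525448 , -0.74601296],
       [ 0.43766493, -0.60438394, -0.66570974]]), 't': array([0.44572639, 0.29195922, 0.75885953])}
side {'vertical_fov': 44.86401954124315, 'cx': 325.17451106447396, 'cy': 188.42373127339374, 'k1': -0.10023356484626109, 'R': array([[-0.64876849,  0.76066793,  0.02199417],
       [ 0.32523557,  0.30328907, -0.89567716],
       [-0.68798348, -0.57393383, -0.44416066]]), 't': array([ 0.43472109, -0.14622058,  1.70677996])}
wrist {'vertical_fov': 61.004170413930154, 'cx': 320.6500264220013, 'cy': 193.63706422633356, 'k1': 0.01133117756168448, 'tool_from_camera': array([[ 4.48694134e-04, -9.46060863e-01, -3.23988646e-01,
         8.30198506e-02],
       [ 9.99999581e-01,  1.65859967e-04,  9.00588109e-04,
         5.60454160e-04],
       [-7.98274417e-04, -3.23988914e-01,  9.46060541e-01,
        -1.42960861e-01],
       [ 0.00000000e+00,  0.00000000e+00,  0.00000000e+00,
         1.00000000e+00]])}
```

View pics/a.png

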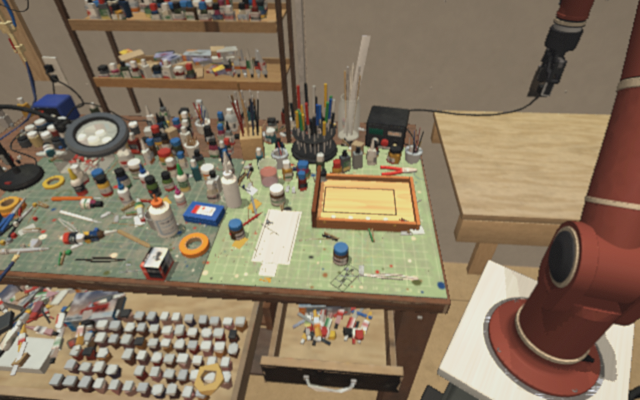

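View pics/b.png

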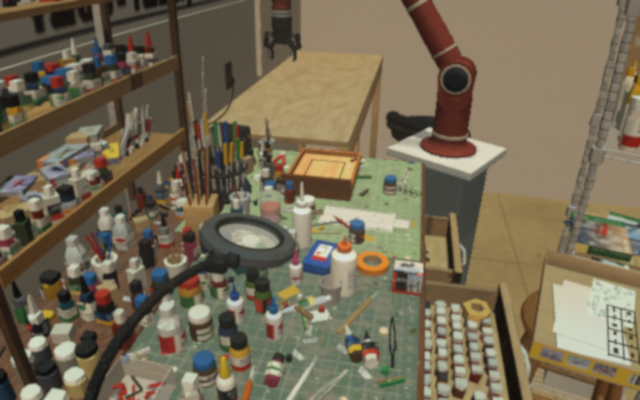

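Scene view: plate at about (275,238) with its tab at (267,268), rack at (367,203), blue caps at (236,228) and (340,252), white cap at (277,195). I'll enlarge to look for a silver pot and get corners.

```bash
python3 - <<'E'
import cv2
a=cv2.imread('pics/a.png')[150:310,200:450]
cv2.imwrite('pics/a2.png',cv2.resize(a,(800,512),interpolation=cv2.INTER_CUBIC))
E
```

```text
(no output)
```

View pics/a2.png

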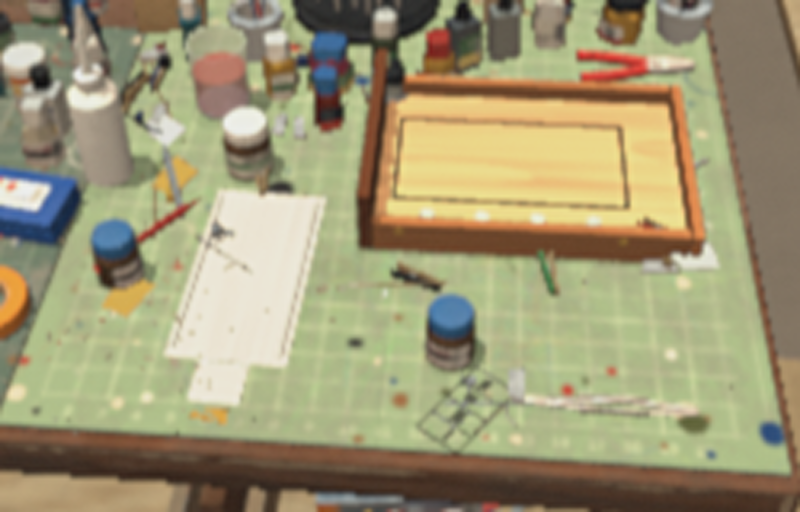

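```bash
cat > m.py <<'E'
from h import *
def w(l,z): return pix('scene',[((x+.5)/3.2-.5+200,(y+.5)/3.2-.5+150) for x,y in l],z)
p=w([(220,191),(326,197),(285,366),(166,356),(242,406),(188,402)],.003);print('plate',p.round(4).tolist())
e=w([(0,428),(795,472)],0);print('edge',e.round(4).tolist())
o=w([(402,117),(622,126),(628,208),(395,198)],.02);print('outl',o.round(4).tolist(),o.mean(0),np.linalg.norm(o-np.roll(o,1,0),axis=1))
print('sides',np.linalg.norm(p-np.roll(p,1,0),axis=1), p[:4].mean(0))
print('blue',w([(113,232),(451,309)],.051).round(4).tolist(),'white',w([(246,119)],.055).round(4).tolist())
print('base',w([(121,278),(450,360),(248,174)],.0).round(4).tolist())
print('yaw edge',np.degrees(np.arctan2(*(e[1]-e[0])[1::-1])))
for a,b in((0,3),(1,2)): print('plate x dir',np.degrees(np.arctan2(*(p[b]-p[a])[1::-1])))
for a,b in((1,0),(2,3)): print('rack y dir',np.degrees(np.arctan2(*(o[b]-o[a])[1::-1])))
E
python3 m.py
```

```text
plate [[0.7037, 0.0112, 0.003], [0.6223, -0.0346, 0.003], [0.5378, 0.1299, 0.003], [0.6187, 0.1735, 0.003], [0.5411, 0.1765, 0.003], [0.5762, 0.1962, 0.003]]
edge [[0.6757, 0.2891, 0.0], [0.1893, 0.0011, 0.0]]
outl [[0.6166, -0.1436, 0.02], [0.4457, -0.2432, 0.02], [0.3943, -0.1512, 0.02], [0.562, -0.0525, 0.02]] [ 0.5046618  -0.14763117  0.02      ] [0.10624732 0.19784973 0.10541784 0.19451304]
sides [0.22462645 0.09335064 0.18493853 0.09193926 0.07773514 0.04027466] [0.62062695 0.0700016  0.003     ]
blue [[0.7061, 0.1301, 0.051], [0.4432, 0.0478, 0.051]] white [[0.7039, -0.0318, 0.055]]
base [[0.7059, 0.1328, 0.0], [0.4393, 0.0531, 0.0], [0.6996, -0.0218, 0.0]]
yaw edge -149.36778341078963
plate x dir 117.62660069857286
plate x dir 117.20078539413167
rack y dir 30.230089156331545
rack y dir 30.477519104674553
```

View pics/c.png

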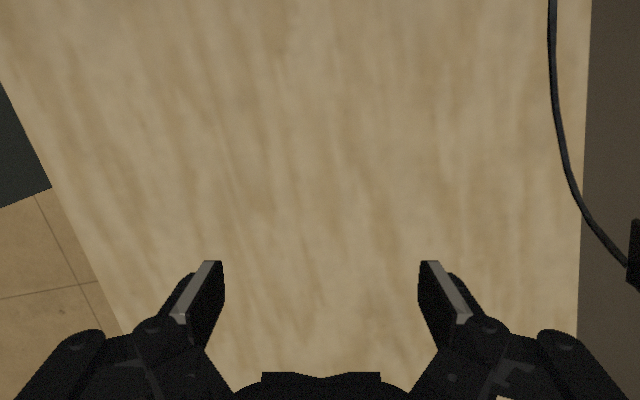

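Wrist view shows only the side table under the gripper. Three pots are present (two blue, one white cap). There is no silver pot on the open mat. Next, a move helper, then retract, sweep clear of the lamp bob, and go over the plate.

```bash
cat > d.py <<'E'
# usage: d.py x y z yaw [x y z yaw ...]: shift [dx,dy,dz,roll] from the present pose, tool axes
import sys; from h import *
s=state(); R=Ro.from_euler('xyz',s['orientation'],degrees=True).as_matrix(); y0=s['orientation'][2]
print(s['t'],s['eef_pos'].round(4),s['orientation'].round(2),s['contact_force'].round(1),round(s['grip_width'],4),s['qpos'].round(0))
a=list(map(float,sys.argv[1:]))
for i in range(0,len(a),4):
    v=R.T@(np.array(a[i:i+3])-s['eef_pos']); r=(a[i+3]-y0+180)%360-180
    print(v.round(4).tolist(),round(-np.radians(r),4))
E
python3 d.py .142 -.427 .2 18.4 .364 -.264 .19 54 .45 0 .19 90
```

```text
0.15 [ 0.2048 -0.6163  0.2304] [-179.88    0.     18.39] [ 0.1 -0.4 -0.1] 0.0856 [70. 35. -1. 82.  0. 63. -2.]
[0.0001, -0.1993, 0.0308] -0.0002
[0.2622, -0.284, 0.041] -0.6216
[0.4271, -0.5074, 0.0414] -1.2499
```

>>> {"op": "arm_command", "data": {
  "steps": [
    [1, 0, -0.06, 0.01, 0],
    [1, 0, -0.12, 0.02, 0],
    [1, 0, -0.18, 0.03, 0],
    [1, 0, -0.2, 0.03, 0],
    [1, 0.05, -0.21, 0.035, -0.12],
    [1, 0.1, -0.225, 0.04, -0.25],
    [1, 0.15, -0.24, 0.04, -0.37],
    [1, 0.2, -0.26, 0.04, -0.5],
    [1, 0.262, -0.284, 0.04, -0.62],
    [1, 0.262, -0.284, 0.04, -0.62]
  ]
}}

```text
t: 1.4
eef_pos: [0.3681, -0.2607, 0.1916]
orientation: [179.9, -0.2, 54.5]
contact_force: [-0.5, -0.0, 0.5]
grip_width: 0.0858
```

```bash
python3 d.py .45 0 .19 90 .53 .04 .19 117.4 .62 .07 .16 117.4
```

```text
1.4 [ 0.3681 -0.2607  0.1916] [179.91  -0.18  54.5 ] [-0.5 -0.   0.5] 0.0858 [ 43.  21. -14. 116.   7.  43. -11.]
[0.2598, -0.0847, 0.0023] -0.6195
[0.3388, -0.0428, 0.0026] -1.0977
[0.4154, 0.013, 0.0329] -1.0977
```

>>> {"op": "arm_command", "data": {
  "steps": [
    [1, 0.06, -0.03, 0, -0.12],
    [1, 0.12, -0.06, 0, -0.25],
    [1, 0.18, -0.085, 0, -0.4],
    [1, 0.23, -0.09, 0, -0.55],
    [1, 0.28, -0.08, -0.01, -0.75],
    [1, 0.32, -0.06, -0.02, -0.93],
    [1, 0.37, -0.03, -0.03, -1.1],
    [1, 0.415, 0.013, -0.03, -1.1],
    [1, 0.415, 0.013, -0.03, -1.1],
    [1, 0.415, 0.013, -0.03, -1.1]
  ]
}}

```text
t: 2.65
eef_pos: [0.618, 0.0619, 0.2203]
orientation: [-179.8, -0.0, 116.9]
contact_force: [0.2, 1.1, -0.1]
grip_width: 0.0856
```

```bash
python3 - <<'E'
from h import *
s=state();im=snap('wrist','d.png');print(s['eef_pos'],s['orientation'],s['joint_vel'].round(1))
import json;json.dump({k:np.array(v).tolist() for k,v in s.items()},open('d.json','w'))
E
```

```text
[0.61798928 0.06190573 0.22031372] [-1.79830874e+02 -2.38344773e-02  1.16865036e+02] [ 0.4 -1.8 -0.5  1.5  0.  -0.1  0.1]
```

View pics/d.png

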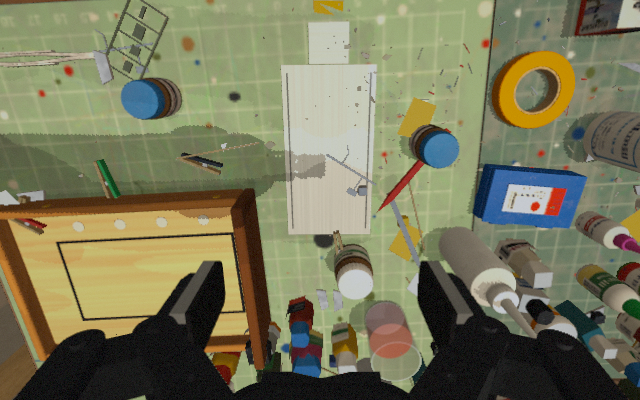

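Wrist view: plate corners (282,66),(377,66),(370,235),(288,234), tab end (308..349,22); blue caps at (147,99) and (438,146), white at (354,280); the outline shows at left.

```bash
cat > m2.py <<'E'
from h import *
import json; s=json.load(open('d.json'))
ang=lambda v:np.degrees(np.arctan2(v[1],v[0])).round(2)
p=pix('wrist',[(282,66),(377,66),(370,235),(288,234),(308,22),(349,22)],.003,s)
print(p.round(4).tolist(),np.linalg.norm(p-np.roll(p,1,0),axis=1).round(4))
c=p[:4].mean(0); print('c',c,ang(p[0]-p[3]),ang(p[1]-p[2]),'tabend',p[4:].mean(0))
o=pix('wrist',[(58,242),(234,235),(243,312),(84,320)],.02,s)
print('outl',o.mean(0),ang(o[1]-o[0]),ang(o[2]-o[3]),np.linalg.norm(o-np.roll(o,1,0),axis=1).round(4))
d=pix('wrist',[(78,226),(120,225),(161,223),(205,223)],.036,s);print('dots',d.round(4).tolist())
print(pix('wrist',[(146,99),(440,149)],.051,s),pix('wrist',[(354,281)],.055,s))
n=np.array([-.509,.861]);print('tab out',(p[4:,:2]-[.1893,.0011])@n)
E
python3 m2.py; python3 d.py .6 .09 .05 117.4 .6 .09 .01 117.4
```

```text
[[0.5405, 0.1272, 0.003], [0.6245, 0.1698, 0.003], [0.7098, 0.0057, 0.003], [0.6238, -0.0366, 0.003], [0.5462, 0.1741, 0.003], [0.5811, 0.1917, 0.003]] [0.0762 0.0942 0.185  0.0959 0.2245 0.0391]
c [0.62464775 0.06654175 0.003     ] 116.95 117.46 tabend [0.56363719 0.18291134 0.003     ]
outl [ 0.50791693 -0.15095034  0.02      ] 29.4 30.22 [0.1057 0.1974 0.103  0.1946]
dots [[0.4194, -0.1122, 0.036], [0.4581, -0.0912, 0.036], [0.4956, -0.0696, 0.036], [0.5367, -0.0488, 0.036]]
[[0.44992467 0.04884668 0.051     ]
 [0.70685498 0.12918733 0.051     ]] [[ 0.70250147 -0.02957051  0.055     ]]
tab out [-0.0327235  -0.03527263]
2.7 [0.6177 0.0619 0.2209] [-1.7987e+02  1.0000e-02  1.1689e+02] [-1.2  0.6 -0.6] 0.0851 [ 11.  36. -32.  87.  20.  63.   1.]
[0.0331, -0.0027, 0.1709] -0.009
[0.0331, -0.0026, 0.2109] -0.009
```

>>> {"op": "arm_command", "data": {
  "steps": [
    [0.35, 0.015, -0.003, 0.06, -0.009],
    [0.35, 0.015, -0.003, 0.11, -0.009],
    [0.35, 0.015, -0.003, 0.15, -0.009],
    [0.35, 0.015, -0.003, 0.18, -0.009],
    [0.35, 0.015, -0.003, 0.2, -0.009],
    [0.35, 0.015, -0.003, 0.207, -0.009],
    [0.35, 0.015, -0.003, 0.211, -0.009],
    [0.35, 0.015, -0.003, 0.211, -0.009]
  ]
}}

```text
t: 3.7
eef_pos: [0.6101, 0.0752, 0.0112]
orientation: [179.9, 0.0, 117.4]
contact_force: [0.5, -0.2, -0.5]
grip_width: 0.0301
```

>>> {"op": "arm_command", "data": {
  "steps": [
    [0.35, 0, 0, 0.002, 0],
    [0.35, 0, 0, 0.004, 0],
    [0.35, 0, 0, 0.006, 0],
    [0.35, 0, 0, 0.006, 0]
  ]
}}

```text
t: 4.2
eef_pos: [0.6094, 0.075, 0.0041]
orientation: [-180.0, -0.0, 117.4]
contact_force: [0.3, -0.5, 0.5]
grip_width: 0.0297
```

>>> {"op": "arm_command", "data": {
  "steps": [
    [0.35, 0, 0, 0.001, 0],
    [0.35, 0, 0, 0.002, 0],
    [0.35, 0, 0, 0.003, 0],
    [0.35, 0, 0, 0.003, 0]
  ]
}}

```text
t: 4.7
eef_pos: [0.6096, 0.0751, 0.0027]
orientation: [180.0, 0.0, 117.4]
contact_force: [-2.7, -1.3, 7.4]
grip_width: 0.03
```

>>> {"op": "arm_command", "data": {
  "steps": [
    [0.35, 0.005, 0, 0.0005, 0],
    [0.35, 0.013, 0, 0.0005, 0],
    [0.35, 0.022, 0, 0.0005, 0],
    [0.35, 0.032, 0, 0.0005, 0],
    [0.35, 0.042, 0, 0.0005, 0],
    [0.35, 0.052, 0, 0.0005, 0],
    [0.35, 0.062, 0, 0.0005, 0],
    [0.35, 0.07, 0, 0.0005, 0],
    [0.35, 0.074, 0, 0.0005, 0],
    [0.35, 0.074, 0, 0.0005, 0]
  ]
}}

```text
t: 5.95
eef_pos: [0.5781, 0.1396, 0.0027]
orientation: [179.8, 0.2, 117.4]
contact_force: [1.9, -2.3, 8.8]
grip_width: 0.0302
```

>>> {"op": "arm_command", "data": {
  "steps": [
    [0.35, 0, 0, -0.01, 0],
    [0.6, 0, 0, -0.06, 0],
    [0.6, 0, 0, -0.11, 0],
    [0.6, 0, 0, -0.16, 0],
    [0.6, 0, 0, -0.18, 0],
    [0.6, 0, 0, -0.18, 0],
    [0.6, 0, 0, -0.18, 0]
  ]
}}

```text
t: 6.82
eef_pos: [0.5744, 0.1403, 0.1796]
orientation: [-179.8, -0.0, 117.5]
contact_force: [-0.1, -0.9, -0.3]
grip_width: 0.0509
```

```bash
python3 - <<'E'
from h import *
import json
s=state();im=snap('wrist','e.png');print(s['eef_pos'],s['orientation'],s['contact_force'])
json.dump({k:np.array(v).tolist() for k,v in s.items()},open('e.json','w'))
E
```

```text
[0.57440628 0.14030765 0.17956104] [-1.79845354e+02 -3.03439146e-02  1.17460806e+02] [-0.05877467 -0.92163944 -0.28186813]
```

View pics/e.png

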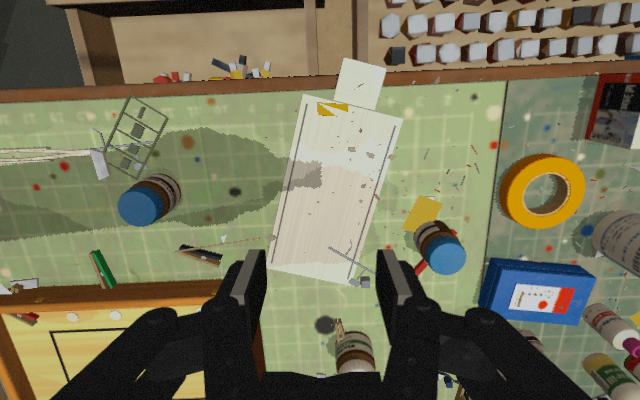

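The plate slid but turned about 13° in the picture; tab end at (345..386, 58..67), bench edge about row 85. Compute the pose.

```bash
cat > m3.py <<'E'
from h import *
import json; s=json.load(open('e.json'))
ang=lambda v:np.degrees(np.arctan2(v[1],v[0])).round(2)
p=pix('wrist',[(302,95),(403,119),(352,284),(268,268),(345,58),(386,67)],.003,s)
print(p.round(4).tolist(),np.linalg.norm(p-np.roll(p,1,0),axis=1).round(4))
c=p[:4].mean(0); print('c',c,ang(p[0]-p[3]),ang(p[1]-p[2]),'tabend',p[4:].mean(0))
e=pix('wrist',[(0,91),(330,80),(500,75)][:],0,s); e=pix('wrist',[(20,100),(270,88),(480,80)],0,s)
print('edge',e.round(4),ang(e[2]-e[0]))
m=e.mean(0)[:2]; a=np.radians(ang(e[2]-e[0])); n=np.array([-np.sin(a),np.cos(a)]);print('tab out',(p[4:,:2]-m)@n,'corner',(p[:2,:2]-m)@n)
print(pix('wrist',[(142,203),(446,254)],.051,s))
E
python3 m3.py
```

```text
[[0.5272, 0.1921, 0.003], [0.6195, 0.2161, 0.003], [0.6643, 0.0394, 0.003], [0.5745, 0.0151, 0.003], [0.5468, 0.2372, 0.003], [0.5823, 0.2474, 0.003]] [0.078  0.0953 0.1822 0.093  0.2239 0.037 ]
c [0.59640574 0.11567614 0.003     ] 104.95 104.23 tabend [0.56454976 0.24230174 0.003     ]
edge [[0.3014 0.0686 0.    ]
 [0.4987 0.1839 0.    ]
 [0.6632 0.277  0.    ]] 29.94
tab out [0.02314586 0.01421394] corner [-0.00620321 -0.031482  ]
[[0.44712692 0.05302641 0.051     ]
 [0.70443927 0.13213007 0.051     ]]
```

```bash
python3 d.py .595 .119 .012 104.5
```

```text
6.875 [0.5743 0.1402 0.1792] [-1.7981e+02 -4.0000e-02  1.1746e+02] [ 0.   1.  -0.7] 0.0513 [  3.  36. -31.  95.  21.  55.  -8.]
[-0.0285, 0.0091, 0.1672] 0.2262
```

>>> {"op": "arm_command", "data": {
  "steps": [
    [0.6, -0.01, 0.003, 0.03, 0.1],
    [0.6, -0.02, 0.006, 0.07, 0.2],
    [0.6, -0.0285, 0.009, 0.12, 0.226],
    [0.6, -0.0285, 0.009, 0.15, 0.226],
    [0.6, -0.0285, 0.009, 0.162, 0.226],
    [0.6, -0.0285, 0.009, 0.168, 0.226],
    [0.6, -0.0285, 0.009, 0.171, 0.226],
    [0.6, -0.0285, 0.009, 0.174, 0.226],
    [0.6, -0.0285, 0.009, 0.176, 0.226],
    [0.6, -0.0285, 0.009, 0.176, 0.226]
  ]
}}

```text
t: 8.12
eef_pos: [0.5967, 0.1195, 0.0051]
orientation: [180.0, 0.0, 104.5]
contact_force: [-0.1, 0.0, 0.5]
grip_width: 0.0511
```

>>> {"op": "arm_command", "data": {
  "steps": [
    [0.6, 0, 0, 0.001, 0],
    [0.6, 0, 0, 0.002, 0],
    [0.6, 0, 0, 0.003, 0],
    [0.6, 0, 0, 0.003, 0]
  ]
}}

```text
t: 8.62
eef_pos: [0.5965, 0.1195, 0.0017]
orientation: [-180.0, -0.0, 104.5]
contact_force: [-0.5, 1.3, -0.3]
grip_width: 0.0515
```

>>> {"op": "arm_command", "data": {
  "steps": [
    [0.6, 0, 0, 0.001, 0],
    [0.6, 0, 0, 0.002, 0],
    [0.6, 0, 0, 0.003, 0],
    [0.6, 0, 0, 0.004, 0],
    [0.6, 0, 0, 0.004, 0]
  ]
}}

```text
t: 9.25
eef_pos: [0.5966, 0.1196, -0.0001]
orientation: [180.0, 0.1, 104.5]
contact_force: [-3.0, -1.2, 12.4]
grip_width: 0.051
```

>>> {"op": "arm_command", "data": {
  "steps": [
    [0.6, 0, 0, 0.004, -0.04],
    [0.6, 0, 0, 0.004, -0.09],
    [0.6, 0, 0, 0.004, -0.14],
    [0.6, 0, 0, 0.004, -0.19],
    [0.6, 0, 0, 0.004, -0.24],
    [0.6, 0.003, -0.001, 0.004, -0.27],
    [0.6, 0.008, -0.002, 0.004, -0.27],
    [0.6, 0.014, -0.004, 0.004, -0.27],
    [0.6, 0.02, -0.005, 0.004, -0.27],
    [0.6, 0.02, -0.005, 0.004, -0.27]
  ]
}}

```text
t: 10.5
eef_pos: [0.595, 0.1301, -0.0002]
orientation: [179.6, 1.0, 119.8]
contact_force: [4.2, -11.4, 26.1]
grip_width: 0.0514
```

I repeated the 4 mm press, so the force rose to 26 N, under the 40 N limit. Lift and look.

>>> {"op": "arm_command", "data": {
  "steps": [
    [0.6, 0, 0, -0.01, 0],
    [0.6, 0, 0, -0.06, 0],
    [0.6, 0, 0, -0.11, 0],
    [0.6, 0, 0, -0.16, 0],
    [0.6, 0, 0, -0.19, 0],
    [0.6, 0, 0, -0.19, 0],
    [0.6, 0, 0, -0.19, 0]
  ]
}}

```text
t: 11.38
eef_pos: [0.5856, 0.1374, 0.1824]
orientation: [-179.8, -0.0, 120.0]
contact_force: [0.4, -0.2, -0.4]
grip_width: 0.0512
```

```bash
python3 - <<'E'
from h import *
import json
s=state();im=snap('wrist','f.png');print(s['eef_pos'],s['orientation'],s['contact_force'])
json.dump({k:np.array(v).tolist() for k,v in s.items()},open('e.json','w'))
E
```

```text
[0.58564681 0.13739807 0.18244075] [-1.79843805e+02 -3.91662776e-02  1.19995939e+02] [ 0.39097196 -0.18927006 -0.44817065]
```

View pics/f.png

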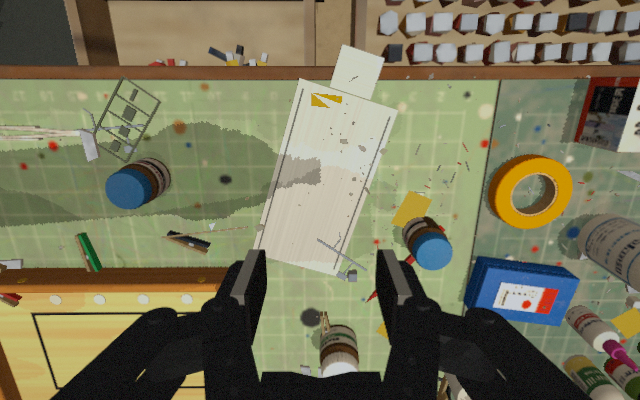

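```bash
sed -i 's/(302,95),(403,119),(352,284),(268,268),(345,58),(386,67)/(300,80),(397,112),(337,275),(254,249),(342,44),(384,57)/; s/(20,100),(270,88),(480,80)/(20,79),(270,80),(480,80)/; s/(142,203),(446,254)/(129,188),(431,250)/' m3.py; python3 m3.py
```

```text
[[0.5283, 0.1973, 0.003], [0.6196, 0.2177, 0.003], [0.6609, 0.0406, 0.003], [0.5682, 0.0237, 0.003], [0.5456, 0.2416, 0.003], [0.5831, 0.2511, 0.003]] [0.0768 0.0936 0.1818 0.0942 0.2191 0.0386]
c [0.59426963 0.11981247 0.003     ] 102.96 103.13 tabend [0.56435658 0.24631367 0.003     ]
edge [[0.3095 0.0709 0.    ]
 [0.5046 0.1836 0.    ]
 [0.6693 0.2785 0.    ]] 29.99
tab out [0.02978025 0.01928225] corner [ 0.00012591 -0.02791699]
[[0.44714345 0.05026482 0.051     ]
 [0.70355794 0.13071287 0.051     ]]
```

```bash
python3 d.py .584 .164 .006 120
```

```text
11.425 [0.5855 0.1373 0.182 ] [-1.7979e+02 -5.0000e-02  1.1999e+02] [ 0.9  0.5 -0.4] 0.0511 [  4.  37. -32.  93.  22.  57.  -5.]
[0.0238, 0.0127, 0.1759] -0.0001
```

>>> {"op": "arm_command", "data": {
  "steps": [
    [0, 0.01, 0.005, 0.05, 0],
    [0, 0.02, 0.01, 0.1, 0],
    [0, 0.024, 0.0127, 0.14, 0],
    [0, 0.024, 0.0127, 0.16, 0],
    [0, 0.024, 0.0127, 0.17, 0],
    [0, 0.024, 0.0127, 0.174, 0],
    [0, 0.024, 0.0127, 0.176, 0],
    [0, 0.024, 0.0127, 0.178, 0],
    [0, 0.024, 0.0127, 0.18, 0],
    [0, 0.024, 0.0127, 0.18, 0]
  ]
}}

```text
t: 12.68
eef_pos: [0.5858, 0.1647, 0.004]
orientation: [180.0, 0.0, 120.0]
contact_force: [-0.4, 0.3, -0.8]
grip_width: 0.0003
```

>>> {"op": "arm_command", "data": {
  "steps": [
    [0, 0, 0, 0.001, 0],
    [0, 0, 0, 0.002, 0],
    [0, 0, 0, 0.003, 0],
    [0, 0, 0, 0.0035, 0],
    [0, 0, 0, 0.0035, 0]
  ]
}}

```text
t: 13.3
eef_pos: [0.5859, 0.1649, 0.0031]
orientation: [180.0, 0.1, 120.0]
contact_force: [-5.5, -1.6, 14.7]
grip_width: -0.0001
```

>>> {"op": "arm_command", "data": {
  "steps": [
    [0, 0.004, 0, 0, 0],
    [0, 0.008, 0, 0, 0],
    [0, 0.013, 0, 0, 0],
    [0, 0.018, 0, 0, 0],
    [0, 0.023, 0, 0, 0],
    [0, 0.028, 0, 0, 0],
    [0, 0.033, 0, 0, 0],
    [0, 0.036, 0, 0, 0],
    [0, 0.036, 0, 0, 0]
  ]
}}

```text
t: 14.42
eef_pos: [0.5722, 0.1935, 0.0031]
orientation: [179.7, 0.4, 119.8]
contact_force: [2.3, -4.7, 11.2]
grip_width: -0.0003
```

>>> {"op": "arm_command", "data": {
  "steps": [
    [0, 0, 0, -0.01, 0],
    [0.7, 0, 0, -0.06, 0],
    [0.7, 0, 0, -0.11, 0],
    [0.7, -0.01, 0, -0.16, 0],
    [0.7, -0.02, 0, -0.19, 0],
    [0.7, -0.02, 0, -0.19, 0],
    [0.7, -0.02, 0, -0.19, 0]
  ]
}}

```text
t: 15.3
eef_pos: [0.5765, 0.1788, 0.1893]
orientation: [-179.9, -0.1, 120.0]
contact_force: [0.1, 0.3, -0.9]
grip_width: 0.0599
```

```bash
python3 - <<'E'
from h import *
import json
s=state();im=snap('wrist','g.png');print(s['eef_pos'],s['orientation'],s['contact_force'])
json.dump({k:np.array(v).tolist() for k,v in s.items()},open('e.json','w'))
E
```

```text
[0.57650927 0.1788102  0.18929194] [-1.79866977e+02 -5.54156582e-02  1.20019668e+02] [ 0.09688392  0.28861949 -0.92822171]
```

View pics/g.png

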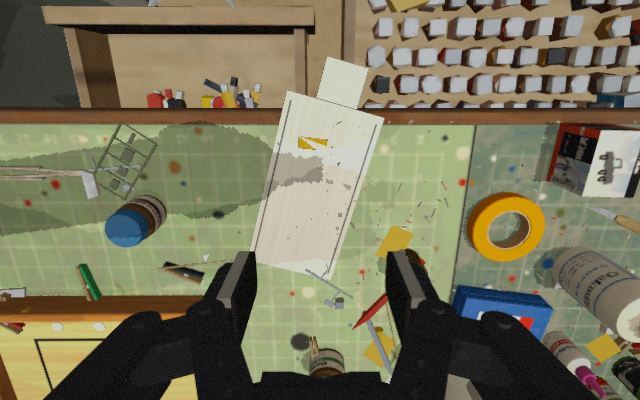

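Tab now fully over the edge: corners (327,57),(368,69), bench edge near row 123.

```bash
sed -i 's/(300,80),(397,112),(337,275),(254,249),(342,44),(384,57)/(288,92),(384,119),(333,276),(252,261),(327,57),(368,69)/; s/(20,79),(270,80),(480,80)/(20,122),(240,123),(450,125)/; s/(129,188),(431,250)/(127,227),(431,250)/' m3.py; python3 m3.py
```

```text
[[0.5143, 0.2237, 0.003], [0.6051, 0.2478, 0.003], [0.6511, 0.0752, 0.003], [0.5644, 0.0469, 0.003], [0.5304, 0.2678, 0.003], [0.5678, 0.2778, 0.003]] [0.0761 0.094  0.1786 0.0913 0.2236 0.0387]
c [0.58372006 0.14840453 0.003     ] 105.83 104.94 tabend [0.54908757 0.27280253 0.003     ]
edge [[0.3053 0.0699 0.    ]
 [0.4876 0.175  0.    ]
 [0.6639 0.2748 0.    ]] 29.73
tab out [0.05994528 0.05001949] corner [0.02961499 0.0054871 ]
[[0.44684655 0.05138948 0.051     ]
 [0.69844862 0.17027342 0.051     ]]
```

```bash
python3 d.py .553 .2583 .05 105.3 .553 .2583 -.006 105.3
```

```text
15.35 [0.5763 0.1788 0.1888] [-1.7982e+02 -7.0000e-02  1.2004e+02] [-0.1 -1.  -0.2] 0.0598 [ -0.  37. -32.  92.  22.  58.  -9.]
[0.0803, 0.02, 0.1388] 0.2572
[0.0803, 0.0202, 0.1948] 0.2572
```

>>> {"op": "arm_command", "data": {
  "steps": [
    [0.7, 0.03, 0.007, 0, 0.1],
    [0.7, 0.06, 0.015, 0.03, 0.2],
    [0.7, 0.08, 0.02, 0.07, 0.257],
    [0.7, 0.08, 0.02, 0.12, 0.257],
    [0.7, 0.08, 0.02, 0.139, 0.257],
    [0.7, 0.08, 0.02, 0.139, 0.257]
  ]
}}

```text
t: 16.1
eef_pos: [0.5541, 0.2572, 0.0497]
orientation: [-179.8, 0.0, 105.2]
contact_force: [0.3, 0.1, 0.7]
grip_width: 0.0598
```

```bash
python3 - <<'E'
from h import *
s=state();im=snap('wrist','h.png');print(s['eef_pos'],s['orientation'],s['contact_force'])
E
python3 d.py .553 .2583 -.006 105.3
```

```text
[0.55408143 0.2572376  0.04965572] [-1.79774564e+02  4.72112501e-02  1.05243201e+02] [0.32785308 0.07670084 0.70698776]
16.15 [0.5553 0.258  0.0514] [-1.7999e+02 -1.0000e-02  1.0522e+02] [0.3 0.6 0.6] 0.06 [-13.  46. -23.  97.  25.  42. -34.]
[0.0009, -0.0022, 0.0574] -0.0014
```

View pics/h.png

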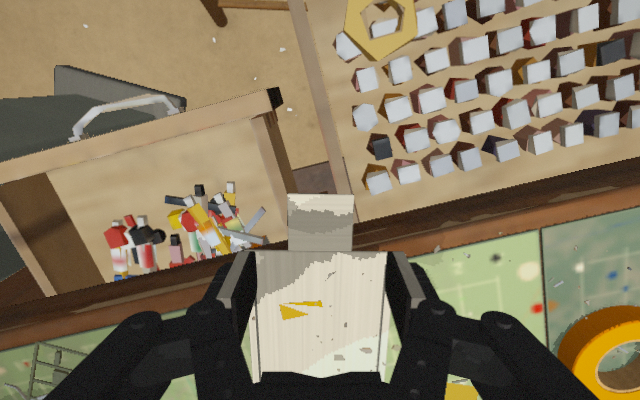

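```bash
python3 - <<'E'
from h import *
s=dict(eef_pos=[.55408,.25724,.04966],orientation=[-179.77,.047,105.243])
p=pix('wrist',[(288,195),(355,195),(353,250),(289,250)],.003,s);print(p)
R=Ro.from_euler('xyz',s['orientation'],degrees=True).as_matrix()
print(((p-s['eef_pos'])@R).round(4))
E
```

```text
[[0.53039842 0.26831606 0.003     ]
 [0.56859828 0.27880042 0.003     ]
 [0.57814127 0.24362316 0.003     ]
 [0.53951353 0.2329896  0.003     ]]
[[ 0.017  -0.0197  0.0467]
 [ 0.017   0.0199  0.0466]
 [-0.0194  0.0198  0.0466]
 [-0.0195 -0.0202  0.0468]]
```

>>> {"op": "arm_command", "data": {
  "steps": [
    [0.7, 0, 0, 0.03, 0],
    [0.7, 0, 0, 0.05, 0],
    [0.7, 0, 0, 0.056, 0],
    [0.7, 0, 0, 0.056, 0],
    [0.3, 0, 0, 0.056, 0],
    [0.3, 0, 0, 0.056, 0],
    [0.3, 0, 0, 0.056, 0],
    [0.3, 0, 0, 0.056, 0]
  ],
  "grip_force": 90
}}

```text
t: 17.15
eef_pos: [0.5557, 0.2584, -0.0032]
orientation: [179.9, -0.0, 105.2]
contact_force: [-0.1, 0.6, 5.6]
grip_width: 0.036
```

>>> {"op": "arm_command", "data": {
  "steps": [
    [0.3, 0, 0, -0.005, 0],
    [0.3, 0, 0, -0.01, 0],
    [0.3, 0, 0, -0.015, 0],
    [0.3, 0, 0, -0.02, 0],
    [0.3, 0, 0, -0.02, 0]
  ]
}}

```text
t: 17.77
eef_pos: [0.5554, 0.2582, 0.0158]
orientation: [179.9, -0.0, 105.2]
contact_force: [-0.0, -0.1, -0.5]
grip_width: 0.0357
```

```bash
python3 - <<'E'
from h import *
s=state();im=snap('wrist','i.png')
a=snap('side','i2.png')
m=np.vstack([cv2.resize(im[180:,160:480],(640,440)),cv2.resize(a[180:300,300:560],(640,150))])
cv2.imwrite('pics/i3.png',m[:,:,::-1]); print(s['eef_pos'],s['grip_width'],s['contact_force'])
E
```

```text
[0.55538835 0.25819047 0.01584644] 0.035671197716833664 [-0.04796299 -0.14505342 -0.4926817 ]
```

View pics/i3.png

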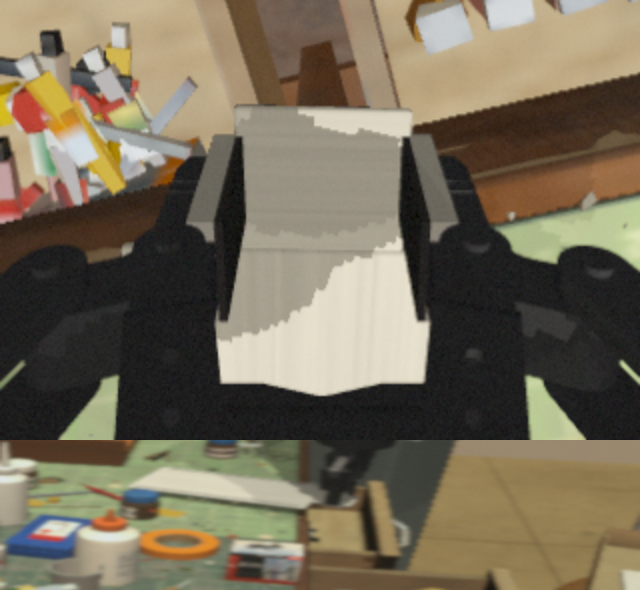

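Tab held between the pads near the tips. Raise and check the tilt.

>>> {"op": "arm_command", "data": {
  "steps": [
    [0.3, 0, 0, -0.01, 0],
    [0.3, 0, 0, -0.03, 0],
    [0.3, 0, 0, -0.05, 0],
    [0.3, 0, 0, -0.07, 0],
    [0.3, 0, 0, -0.09, 0],
    [0.3, 0, 0, -0.11, 0],
    [0.3, 0, 0, -0.12, 0],
    [0.3, 0, 0, -0.12, 0]
  ]
}}

```text
t: 18.88
eef_pos: [0.5556, 0.2583, 0.1367]
orientation: [179.9, -0.0, 105.2]
contact_force: [0.4, 0.1, -0.7]
grip_width: 0.0359
```

```bash
python3 - <<'E'
from h import *
s=state();b=snap('scene','j1.png');a=snap('side','j2.png')
m=np.vstack([cv2.resize(b[120:300,180:420],(640,480))[:290],cv2.resize(a[130:270,310:530],(640,407))[:300]])
cv2.imwrite('pics/j3.png',m[:,:,::-1]); print(s['eef_pos'],s['grip_width'],s['contact_force'],s['wrist_torque'])
E
```

```text
[0.5555727  0.25826235 0.13669439] 0.035910147674794855 [ 0.43154303  0.14070914 -0.73150221] [0.08918429 0.03436704 0.02926369]
```

View pics/j3.png

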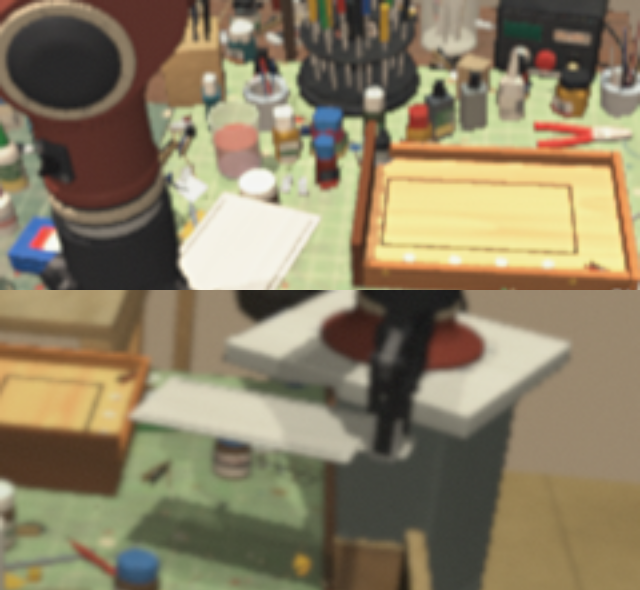

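```bash
python3 - <<'E'
from h import *
a=np.radians(105.4);d=np.array([np.cos(a),np.sin(a)]);n=np.array([-d[1],d[0]])
T=np.array([.5556,.2583])
for z in(.11,.125,.138,.15):
    P=[np.r_[T+d*(-.207)+n*w,z] for w in(.048,-.048)]
    print(z,proj('side',P).round(1).tolist(),proj('scene',P).round(1).tolist())
# scene crop pixels of far corners
print([(180+x*.375,120+y*.375) for x,y in((222,193),(320,213))])
E
python3 d.py .45 .19 .16 117
```

```text
0.11 [[366.5, 170.0], [352.4, 184.5]] [[298.7, 207.7], [262.4, 199.2]]
0.125 [[366.8, 164.7], [352.6, 178.9]] [[298.4, 203.1], [261.7, 194.6]]
0.138 [[367.1, 160.0], [352.9, 173.9]] [[298.1, 199.0], [261.1, 190.5]]
0.15 [[367.4, 155.6], [353.1, 169.3]] [[297.9, 195.2], [260.5, 186.7]]
[(263.25, 192.375), (300.0, 199.875)]
18.975 [0.5547 0.2576 0.135 ] [-1.7995e+02  2.0000e-02  1.0524e+02] [ 1.5  0.5 -0.6] 0.0359 [-11.  40. -26.  94.  21.  51. -31.]
[-0.0377, -0.1189, -0.0249] -0.2052
```

```bash
python3 d.py  .53 .23 .145 105.2 .5 .20 .155 110 .475 .165 .16 117 .46 .13 .16 125 .45 .095 .16 133 .445 .06 .16 141 .44 .025 .16 149 .44 -.01 .16 157 .44 -.045 .16 165
```

```text
18.975 [0.5547 0.2576 0.135 ] [-1.7995e+02  2.0000e-02  1.0524e+02] [ 1.5  0.5 -0.6] 0.0359 [-11.  40. -26.  94.  21.  51. -31.]
[-0.0202, -0.0311, -0.01] 0.0007
[-0.0412, -0.068, -0.0199] -0.0831
[-0.0684, -0.1013, -0.0249] -0.2052
[-0.0982, -0.125, -0.0248] -0.3449
[-0.1294, -0.1438, -0.0248] -0.4845
[-0.1618, -0.1579, -0.0248] -0.6241
[-0.1943, -0.1719, -0.0248] -0.7638
[-0.2281, -0.1811, -0.0247] -0.9034
[-0.2618, -0.1903, -0.0247] -1.043
```

>>> {"op": "arm_command", "data": {
  "steps": [
    [0.3, -0.02, -0.031, -0.01, 0],
    [0.3, -0.041, -0.068, -0.02, -0.083],
    [0.3, -0.068, -0.101, -0.025, -0.205],
    [0.3, -0.098, -0.125, -0.025, -0.345],
    [0.3, -0.13, -0.144, -0.025, -0.485],
    [0.3, -0.162, -0.158, -0.025, -0.624],
    [0.3, -0.194, -0.172, -0.025, -0.764],
    [0.3, -0.228, -0.181, -0.025, -0.903],
    [0.3, -0.262, -0.19, -0.025, -1.04],
    [0.3, -0.262, -0.19, -0.025, -1.04]
  ]
}}

```text
t: 20.23
eef_pos: [0.4396, -0.0485, 0.159]
orientation: [-179.9, -0.2, 164.4]
contact_force: [-0.5, -0.6, -1.5]
grip_width: 0.036
```

```bash
python3 d.py  .44 -.08 .16 174 .435 -.11 .16 183 .43 -.14 .155 192 .42 -.17 .15 201 .4077 -.2062 .13 210.1 .4077 -.2062 .07 210.1
```

```text
20.225 [ 0.4396 -0.0485  0.159 ] [-179.9    -0.19  164.43] [-0.5 -0.6 -1.5] 0.036 [ 36.  30. -47. 119.  31.  45.  44.]
[-0.0089, -0.0303, -0.0009] -0.167
[-0.0121, -0.0605, -0.0009] -0.3241
[-0.0153, -0.0907, 0.0041] -0.4811
[-0.0138, -0.1223, 0.0092] -0.6382
[-0.0117, -0.1604, 0.0293] -0.797
[-0.0119, -0.1603, 0.0893] -0.797
```

>>> {"op": "arm_command", "data": {
  "steps": [
    [0.3, -0.009, -0.03, 0, -0.16],
    [0.3, -0.012, -0.06, 0, -0.32],
    [0.3, -0.015, -0.09, 0.004, -0.48],
    [0.3, -0.014, -0.122, 0.009, -0.64],
    [0.3, -0.012, -0.16, 0.02, -0.797],
    [0.3, -0.012, -0.16, 0.03, -0.797],
    [0.3, -0.012, -0.16, 0.05, -0.797],
    [0.3, -0.012, -0.16, 0.07, -0.797],
    [0.3, -0.012, -0.16, 0.089, -0.797],
    [0.3, -0.012, -0.16, 0.089, -0.797]
  ]
}}

```text
t: 21.48
eef_pos: [0.4099, -0.2006, 0.0704]
orientation: [179.8, -0.1, -149.4]
contact_force: [1.0, -0.3, -0.3]
grip_width: 0.0358
```

```bash
python3 - <<'E'
from h import *
import json
s=state();json.dump({k:np.array(v).tolist() for k,v in s.items()},open('k.json','w'))
im=snap('wrist','k1.png');b=snap('scene','k2.png')
m=np.vstack([im[:330],cv2.resize(b[150:260,280:450],(640,414))[40:300]])
cv2.imwrite('pics/k3.png',m[:,:,::-1]);print(s['contact_force'],s['wrist_torque'])
E
python3 d.py .4077 -.2062 .03 210.1
```

```text
[ 0.95432129 -0.30325561 -0.33241943] [-0.03387499  0.09750086  0.0375541 ]
21.575 [ 0.4111 -0.2012  0.0717] [ 1.7999e+02  4.0000e-02 -1.4943e+02] [ 0.2  0.2 -0.6] 0.0359 [ 57.  43. -52. 121.  53.  43.  90.]
[0.0055, -0.0026, 0.0417] 0.0082
```

View pics/k3.png

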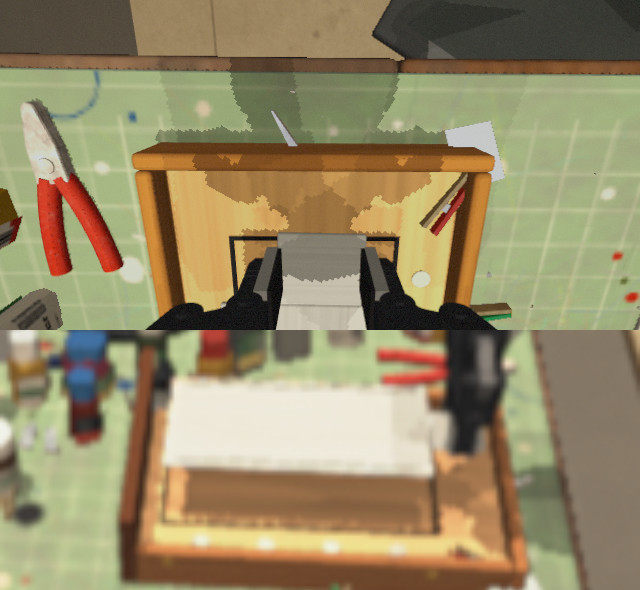

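```bash
python3 - <<'E'
from h import *
import json
s=json.load(open('k.json'))
p=pix('wrist',[(231.5,239),(398,239)],.02,s)
m=p.mean(0);v=p[1]-p[0];print(p,np.linalg.norm(v),s['eef_pos'],s['orientation'])
x=-v/np.linalg.norm(v);print('rack x yaw',np.degrees(np.arctan2(x[1],x[0])),'y yaw +90')
y=np.array([-x[1],x[0],0]); print('middle', m+.098*y)
z=.0735
t=pix('wrist',[(277,234),(368,234)],z,s);print('tabend',t,t.mean(0),np.linalg.norm(t[1]-t[0]))
tm=t.mean(0); print('centre est', tm+.131*np.array([np.cos(np.radians(30.5)),np.sin(np.radians(30.5)),0]))
E
```

```text
[[ 0.44912206 -0.24306219  0.02      ]
 [ 0.39578769 -0.15273593  0.02      ]] 0.10489702922845338 [0.40990955009502994, -0.2005710648560036, 0.07036270009401244] [179.83509476226604, -0.0811277461342598, -149.40230836778701]
rack x yaw -59.43969588842531 y yaw +90
middle [ 0.50684214 -0.14807145  0.02      ]
tabend [[ 0.40568379 -0.22668374  0.0735    ]
 [ 0.38468855 -0.19113559  0.0735    ]] [ 0.39518617 -0.20890966  0.0735    ] 0.041285241526247414
centre est [ 0.50805959 -0.14242214  0.0735    ]
```

```bash
python3 d.py .4087 -.2057 .022 210.4
```

```text
21.575 [ 0.4111 -0.2012  0.0717] [ 1.7999e+02  4.0000e-02 -1.4943e+02] [ 0.2  0.2 -0.6] 0.0359 [ 57.  43. -52. 121.  53.  43.  90.]
[0.0044, -0.0027, 0.0497] 0.003
```

>>> {"op": "arm_command", "data": {
  "steps": [
    [0.3, 0.004, -0.003, 0.01, 0],
    [0.3, 0.004, -0.003, 0.02, 0],
    [0.3, 0.004, -0.003, 0.03, 0],
    [0.3, 0.004, -0.003, 0.04, 0],
    [0.3, 0.004, -0.003, 0.045, 0],
    [0.3, 0.004, -0.003, 0.048, 0],
    [0.3, 0.004, -0.003, 0.048, 0],
    [0.3, 0.004, -0.003, 0.048, 0]
  ]
}}

```text
t: 22.58
eef_pos: [0.4087, -0.207, 0.0235]
orientation: [-180.0, 0.0, -149.5]
contact_force: [0.7, -0.4, -1.1]
grip_width: 0.0361
```

Lower gently until the shelf is felt, then release.

>>> {"op": "arm_command", "data": {
  "steps": [
    [0.3, 0, 0, 0.001, 0],
    [0.3, 0, 0, 0.002, 0],
    [0.3, 0, 0, 0.003, 0],
    [0.3, 0, 0, 0.003, 0]
  ]
}}

```text
t: 23.08
eef_pos: [0.4084, -0.2069, 0.0203]
orientation: [180.0, 0.0, -149.5]
contact_force: [-0.9, 0.4, -0.2]
grip_width: 0.0357
```

>>> {"op": "arm_command", "data": {
  "steps": [
    [0.3, 0, 0, 0.001, 0],
    [0.3, 0, 0, 0.002, 0],
    [0.3, 0, 0, 0.002, 0]
  ]
}}

```text
t: 23.45
eef_pos: [0.4086, -0.2069, 0.0193]
orientation: [-179.9, -0.0, -149.5]
contact_force: [-2.2, -0.4, 8.9]
grip_width: 0.036
```

Contact at 9 N. Release and rise.

>>> {"op": "arm_command", "data": {
  "steps": [
    [0.45, 0, 0, -0.001, 0],
    [0.6, 0, 0, -0.001, 0],
    [0.7, 0, 0, -0.001, 0],
    [0.7, 0, 0, -0.001, 0],
    [0.7, 0, 0, -0.01, 0],
    [0.7, 0, 0, -0.04, 0],
    [0.7, 0, 0, -0.08, 0],
    [0.7, -0.05, 0, -0.12, 0],
    [0.7, -0.1, 0, -0.15, 0],
    [0.7, -0.1, 0, -0.15, 0]
  ],
  "grip_force": 25
}}

```text
t: 24.7
eef_pos: [0.4995, -0.1523, 0.1723]
orientation: [-179.8, 0.6, -149.2]
contact_force: [-1.1, -0.9, -0.7]
grip_width: 0.06
```

```bash
python3 - <<'E'
from h import *
import json
s=state();json.dump({k:np.array(v).tolist() for k,v in s.items()},open('k.json','w'))
im=snap('wrist','l1.png');b=snap('scene','l2.png')
m=np.vstack([im[:370],cv2.resize(b[150:310,200:450],(640,410))[:230]])
cv2.imwrite('pics/l3.png',m[:,:,::-1]);print(s['eef_pos'],s['orientation'])
E
```

```text
[ 0.49952153 -0.15234134  0.17227317] [-179.80012757    0.56146695 -149.21122191]
```

View pics/l3.png

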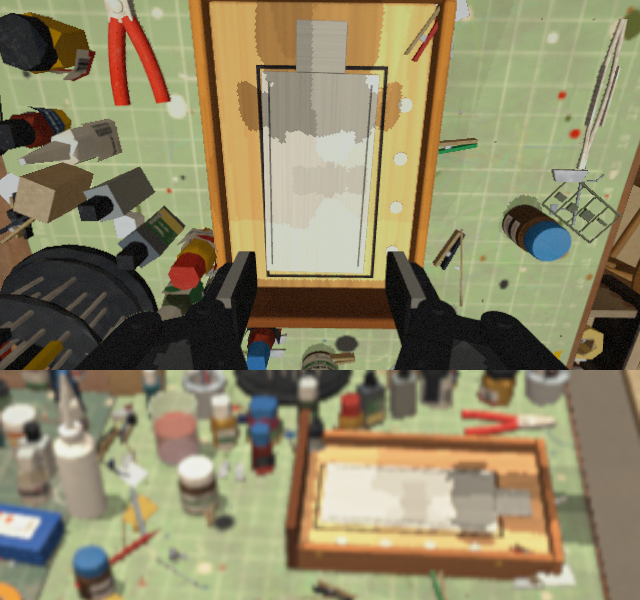

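The plate lies inside the outline with the tab toward the robot: outline corners (258,66)-(268,277)-(373,277)-(386,67), with a clear line visible all round. Next, above the near blue pot.

```bash
cat >> h.py <<'E'
def cap(im,kind,lo,s,n='wrist',z=.051):
    """cap blobs: largest colour blobs -> world xy at cap-middle height"""
    h=cv2.cvtColor(im,cv2.COLOR_RGB2HSV)
    k=cv2.inRange(h,(98,110,60),(116,255,255)) if kind=='blue' else cv2.inRange(h,(0,0,205),(180,45,255))
    c,l,st,ce=cv2.connectedComponentsWithStats(k); out=[]
    for i in range(1,c):
        if st[i,4]>lo: out.append((st[i].tolist(),ce[i].round(1).tolist(),pix(n,[ce[i]],z-.006,s)[0,:2].round(4).tolist()))
    return out
E
python3 - <<'E'
from h import *
import json
s=json.load(open('k.json'));im=cv2.imread('pics/l1.png')[:,:,::-1].copy()
o=pix('wrist',[(258,66),(386,67),(373,277),(268,277)],.02,s);m=o.mean(0)
f=lambda v:np.degrees(np.arctan2(v[1],v[0]))
print('mid',m,f(o[3]-o[0]),f(o[2]-o[1]))
print('dots',pix('wrist',[(404,105),(399,159),(396,207),(391,252)],.036,s)[:,:2].round(4).tolist())
for r in cap(im,'blue',250,s):print(r)
E
python3 d.py .446 .051 .17 100
```

```text
mid [ 0.50699775 -0.14872363  0.02      ] 30.179451717545476 30.71186322789861
dots [[0.4129, -0.1282], [0.4509, -0.1061], [0.4877, -0.0834], [0.5268, -0.0616]]
([524, 221, 47, 40, 1409], [546.9, 240.7], [0.444, 0.0445])
([246, 341, 24, 32, 590], [257.6, 356.5], [0.691, -0.1136])
24.8 [ 0.4941 -0.156   0.1685] [-1.7999e+02 -6.0000e-02 -1.4944e+02] [-0.1 -0.1  0. ] 0.0599 [ 51.  40. -59. 107.  40.  58.  95.]
[-0.0638, 0.2028, -0.0016] 1.9296
```

>>> {"op": "arm_command", "data": {
  "steps": [
    [1, -0.006, 0.02, 0, 0.18],
    [1, -0.013, 0.04, 0, 0.36],
    [1, -0.02, 0.06, 0, 0.54],
    [1, -0.026, 0.08, 0, 0.72],
    [1, -0.032, 0.1, 0, 0.9],
    [1, -0.038, 0.12, 0, 1.08],
    [1, -0.044, 0.14, 0, 1.26],
    [1, -0.05, 0.16, 0, 1.44],
    [1, -0.056, 0.18, 0, 1.62],
    [1, -0.064, 0.203, 0, 1.8]
  ]
}}

```text
t: 26.05
eef_pos: [0.4448, 0.0496, 0.1673]
orientation: [-179.8, 0.0, 106.8]
contact_force: [0.8, 0.4, 1.1]
grip_width: 0.0856
```

>>> {"op": "arm_command", "data": {
  "steps": [
    [1, 0, 0, 0, 0.12],
    [1, 0, 0, 0, 0.12],
    [1, 0, 0, 0, 0.12]
  ]
}}

```text
t: 26.42
eef_pos: [0.446, 0.0499, 0.1678]
orientation: [-179.9, 0.0, 100.5]
contact_force: [-0.2, 0.2, 0.5]
grip_width: 0.0853
```

```bash
python3 - <<'E'
from h import *
s=state();im=snap('wrist','m1.png')
for r in cap(im,'blue',250,s):print(r)
for r in cap(im,'white',400,s,z=.055):print('w',r)
E
python3 d.py .446 .051 .02 100
```

```text
([298, 167, 42, 43, 1398], [318.5, 188.3], [0.4444, 0.0458])
w ([267, 313, 157, 55, 1774], [354.9, 337.9], [0.5053, -0.094])
26.475 [0.4463 0.0501 0.1679] [-1.7992e+02  1.0000e-02  1.0046e+02] [0.  0.6 0.2] 0.0852 [ 11.  25. -29. 117.  18.  42. -18.]
[0.0009, 0.0001, 0.1479] 0.0081
```

>>> {"op": "arm_command", "data": {
  "steps": [
    [1, -0.002, 0, 0.05, 0],
    [1, -0.002, 0, 0.1, 0],
    [1, -0.002, 0, 0.13, 0],
    [1, -0.002, 0, 0.148, 0],
    [1, -0.002, 0, 0.153, 0],
    [1, -0.002, 0, 0.153, 0],
    [0.3, -0.002, 0, 0.153, 0],
    [0.3, -0.002, 0, 0.153, 0],
    [0.3, -0.002, 0, 0.153, 0],
    [0.3, -0.002, 0, 0.153, 0]
  ],
  "grip_force": 30
}}

```text
t: 27.72
eef_pos: [0.4473, 0.0491, 0.016]
orientation: [180.0, 0.0, 100.5]
contact_force: [-0.9, 0.4, 6.6]
grip_width: 0.0368
```

```bash
python3 d.py .446 .051 .14 100.4 .5 -.03 .14 65 .5665 -.1138 .14 30.4
```

```text
27.725 [0.4473 0.0491 0.016 ] [1.7996e+02 3.0000e-02 1.0048e+02] [-0.9  0.4  6.6] 0.0368 [  1.  40. -15. 125.  31.  19. -30.]
[0.0021, -0.0008, -0.124] 0.0014
[-0.0874, 0.0376, -0.1239] 0.6192
[-0.1819, 0.0877, -0.1239] 1.2231
```

>>> {"op": "arm_command", "data": {
  "steps": [
    [0.3, 0, 0, -0.03, 0],
    [0.3, 0, 0, -0.08, 0],
    [0.3, 0, 0, -0.124, 0],
    [0.3, -0.03, 0.012, -0.124, 0.15],
    [0.3, -0.06, 0.025, -0.124, 0.32],
    [0.3, -0.09, 0.039, -0.124, 0.5],
    [0.3, -0.12, 0.054, -0.124, 0.68],
    [0.3, -0.15, 0.07, -0.124, 0.86],
    [0.3, -0.182, 0.088, -0.124, 1.04],
    [0.3, -0.182, 0.088, -0.124, 1.22]
  ]
}}

```text
t: 28.98
eef_pos: [0.5678, -0.1175, 0.1388]
orientation: [179.9, 0.0, 30.0]
contact_force: [-0.8, 0.4, -1.2]
grip_width: 0.0366
```

>>> {"op": "arm_command", "data": {
  "steps": [
    [0.3, 0, 0, 0, 0],
    [0.3, 0, 0, 0, 0],
    [0.3, 0, 0, 0, 0]
  ]
}}

```text
t: 29.35
eef_pos: [0.5665, -0.1132, 0.1393]
orientation: [-180.0, 0.0, 30.7]
contact_force: [-0.2, 0.1, -0.1]
grip_width: 0.037
```

```bash
python3 d.py .5665 -.1138 .042 30.4
```

```text
29.35 [ 0.5665 -0.1132  0.1393] [-179.97    0.     30.72] [-0.2  0.1 -0.1] 0.037 [ 14.  35.  -8. 100.   6.  46. -56.]
[-0.0003, 0.0006, 0.0973] 0.0055
```

>>> {"op": "arm_command", "data": {
  "steps": [
    [0.3, 0, 0.0005, 0.03, 0.005],
    [0.3, 0, 0.0005, 0.06, 0.005],
    [0.3, 0, 0.0005, 0.08, 0.005],
    [0.3, 0, 0.0005, 0.09, 0.005],
    [0.3, 0, 0.0005, 0.096, 0.005],
    [0.3, 0, 0.0005, 0.099, 0.005],
    [0.3, 0, 0.0005, 0.1, 0.005],
    [0.3, 0, 0.0005, 0.1, 0.005]
  ]
}}

```text
t: 30.35
eef_pos: [0.5674, -0.1142, 0.0398]
orientation: [180.0, -0.0, 30.3]
contact_force: [0.3, 0.4, -0.4]
grip_width: 0.0371
```

>>> {"op": "arm_command", "data": {
  "steps": [
    [0.3, 0, 0, 0.001, 0],
    [0.3, 0, 0, 0.002, 0],
    [0.3, 0, 0, 0.002, 0]
  ]
}}

```text
t: 30.72
eef_pos: [0.5675, -0.1142, 0.039]
orientation: [179.9, -0.0, 30.3]
contact_force: [-2.5, 0.1, 9.0]
grip_width: 0.0369
```

>>> {"op": "arm_command", "data": {
  "steps": [
    [0.5, 0, 0, -0.001, 0],
    [0.7, 0, 0, -0.001, 0],
    [0.8, 0, 0, -0.001, 0],
    [0.8, 0, 0, -0.001, 0],
    [0.8, 0, 0, -0.03, 0],
    [0.8, 0, 0, -0.08, 0],
    [0.8, 0, 0, -0.13, 0],
    [0.8, 0, 0, -0.13, 0]
  ]
}}

```text
t: 31.72
eef_pos: [0.5701, -0.1145, 0.1717]
orientation: [179.6, -0.4, 30.3]
contact_force: [-0.8, -0.4, -0.9]
grip_width: 0.0681
```

```bash
python3 - <<'E'
from h import *
s=state();im=snap('wrist','n1.png')
for r in cap(im,'blue',250,s):print(r)
for r in cap(im,'blue',250,s,z=.074):print('z.074',r[2])
b=snap('scene','n2.png')
for r in cap(b,'blue',60,None,'scene'):print('sc',r)
E
python3 d.py .62 .0 .17 65 .7 .125 .17 100
```

```text
([448, 30, 52, 51, 1926], [473.7, 55.3], [0.7133, -0.1635])
([384, 44, 34, 34, 919], [400.2, 60.8], [0.6829, -0.1187])
([296, 176, 44, 45, 1576], [317.7, 198.1], [0.5588, -0.1199])
z.074 [0.7071, -0.1558]
z.074 [0.6793, -0.1148]
z.074 [0.5657, -0.1159]
sc ([179, 1, 13, 6, 63], [185.2, 3.5], [2.3853, -1.1341])
sc ([33, 94, 41, 22, 497], [55.4, 102.9], [1.7434, 0.0481])
sc ([316, 104, 6, 21, 78], [317.7, 113.6], [0.8507, -0.4404])
sc ([298, 160, 11, 9, 74], [302.6, 163.6], [0.7164, -0.1686])
sc ([330, 182, 11, 10, 86], [335.0, 186.6], [0.5763, -0.1328])
sc ([183, 202, 41, 24, 482], [204.5, 214.7], [0.7963, 0.1514])
sc ([0, 214, 14, 18, 123], [5.0, 222.3], [1.2041, 0.4599])
sc ([229, 219, 13, 12, 111], [234.9, 224.5], [0.7054, 0.1326])
31.825 [ 0.5668 -0.1142  0.1675] [ 1.7999e+02 -1.0000e-02  3.0300e+01] [-0.1  0.4 -0.3] 0.068 [ 15.  33.  -8.  98.   6.  49. -56.]
[0.1035, -0.0717, -0.0025] -0.6056
[0.2357, -0.1393, -0.0025] -1.2165
```

```bash
python3 d.py .705 .131 .17 30.3
```

```text
31.825 [ 0.5668 -0.1142  0.1675] [ 1.7999e+02 -1.0000e-02  3.0300e+01] [-0.1  0.4 -0.3] 0.068 [ 15.  33.  -8.  98.   6.  49. -56.]
[0.243, -0.142, -0.0025] -0.0
```

>>> {"op": "arm_command", "data": {
  "steps": [
    [0.8, 0.03, -0.017, 0, 0],
    [0.8, 0.07, -0.041, 0, 0],
    [0.8, 0.11, -0.064, 0, 0],
    [0.8, 0.15, -0.088, 0, 0],
    [0.8, 0.19, -0.111, 0, 0],
    [0.8, 0.22, -0.129, 0, 0],
    [0.8, 0.243, -0.142, 0, 0],
    [0.8, 0.243, -0.142, 0, 0],
    [0.8, 0.243, -0.142, 0, 0]
  ]
}}

```text
t: 32.95
eef_pos: [0.7042, 0.1293, 0.1656]
orientation: [180.0, 0.2, 30.2]
contact_force: [-0.3, -0.1, 0.6]
grip_width: 0.0681
```

```bash
python3 - <<'E'
from h import *
s=state();im=snap('wrist','o1.png')
for r in cap(im,'blue',250,s):print(r)
E
python3 d.py .705 .131 .02 30.3
```

```text
([356, 0, 102, 109, 4954], [402.4, 57.6], [0.8168, 0.126])
([303, 158, 42, 44, 1437], [323.7, 179.7], [0.7094, 0.1286])
([574, 313, 47, 40, 1296], [596.6, 332.5], [0.7092, -0.1714])
33.0 [0.7045 0.1287 0.1662] [179.95   0.18  30.18] [ 0.7  0.  -0.2] 0.0684 [ -9.  45.  -7.  73.   6.  63. -76.]
[0.002, -0.0019, 0.1462] -0.0021
```

View pics/o1.png

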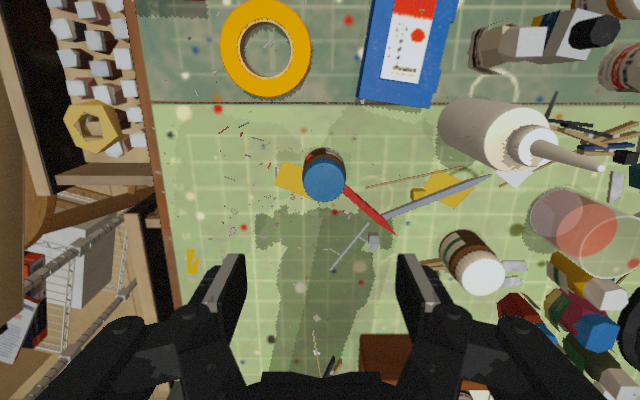

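Blue pot at (324,178), clear on both jaw sides; only a flat brush lies near it. Descend and grip.

>>> {"op": "arm_command", "data": {
  "steps": [
    [0.8, 0.003, 0, 0.05, 0],
    [0.8, 0.003, 0, 0.1, 0],
    [0.8, 0.003, 0, 0.13, 0],
    [0.8, 0.003, 0, 0.145, 0],
    [0.8, 0.003, 0, 0.151, 0],
    [0.8, 0.003, 0, 0.151, 0],
    [0.3, 0.003, 0, 0.151, 0],
    [0.3, 0.003, 0, 0.151, 0],
    [0.3, 0.003, 0, 0.151, 0],
    [0.3, 0.003, 0, 0.151, 0]
  ]
}}

```text
t: 34.25
eef_pos: [0.7089, 0.1328, 0.018]
orientation: [179.9, -0.2, 30.3]
contact_force: [-1.4, 0.1, 6.2]
grip_width: 0.037
```

```bash
python3 d.py .7068 .13 .14 30.4 .5268 -.1371 .15 30.4
```

```text
34.25 [0.7089 0.1328 0.018 ] [ 1.7995e+02 -1.5000e-01  3.0300e+01] [-1.4  0.1  6.2] 0.037 [ -9.  54.  -6.  78.   7.  47. -77.]
[-0.0029, 0.0015, -0.122] -0.0018
[-0.293, 0.1413, -0.1327] -0.0018
```

>>> {"op": "arm_command", "data": {
  "steps": [
    [0.3, 0, 0, -0.04, 0],
    [0.3, 0, 0, -0.09, 0],
    [0.3, -0.03, 0.014, -0.133, 0],
    [0.3, -0.08, 0.039, -0.133, 0],
    [0.3, -0.13, 0.063, -0.133, 0],
    [0.3, -0.18, 0.087, -0.133, 0],
    [0.3, -0.23, 0.111, -0.133, 0],
    [0.3, -0.27, 0.13, -0.133, 0],
    [0.3, -0.293, 0.141, -0.133, 0],
    [0.3, -0.293, 0.141, -0.133, 0]
  ]
}}

```text
t: 35.5
eef_pos: [0.5243, -0.1396, 0.1491]
orientation: [180.0, 0.1, 30.0]
contact_force: [0.9, 0.6, -1.0]
grip_width: 0.0368
```

>>> {"op": "arm_command", "data": {
  "steps": [
    [0.3, 0, 0, 0, 0],
    [0.3, 0, 0, 0, 0]
  ]
}}

```text
t: 35.75
eef_pos: [0.5269, -0.1351, 0.1493]
orientation: [-180.0, -0.1, 30.5]
contact_force: [-0.9, 0.2, -0.6]
grip_width: 0.0368
```

```bash
python3 d.py .5268 -.1371 .043 30.4
```

```text
35.75 [ 0.5269 -0.1351  0.1493] [-1.7996e+02 -6.0000e-02  3.0470e+01] [-0.9  0.2 -0.6] 0.0368 [ 18.  32.  -9. 105.   7.  44. -54.]
[-0.0012, 0.0018, 0.1063] 0.0013
```

>>> {"op": "arm_command", "data": {
  "steps": [
    [0.3, -0.001, 0.001, 0.03, 0],
    [0.3, -0.001, 0.001, 0.06, 0],
    [0.3, -0.001, 0.001, 0.085, 0],
    [0.3, -0.001, 0.001, 0.097, 0],
    [0.3, -0.001, 0.001, 0.104, 0],
    [0.3, -0.001, 0.001, 0.107, 0],
    [0.3, -0.001, 0.001, 0.107, 0]
  ]
}}

```text
t: 36.62
eef_pos: [0.5261, -0.1384, 0.0428]
orientation: [180.0, -0.0, 30.3]
contact_force: [1.2, -0.1, -1.0]
grip_width: 0.037
```

>>> {"op": "arm_command", "data": {
  "steps": [
    [0.3, 0, 0, 0.001, 0],
    [0.3, 0, 0, 0.001, 0]
  ]
}}

```text
t: 36.88
eef_pos: [0.5258, -0.1385, 0.0417]
orientation: [180.0, -0.0, 30.3]
contact_force: [0.1, -0.2, -0.4]
grip_width: 0.0367
```

>>> {"op": "arm_command", "data": {
  "steps": [
    [0.3, 0.0005, -0.001, 0.001, 0],
    [0.3, 0.0005, -0.001, 0.002, 0],
    [0.3, 0.0005, -0.001, 0.002, 0]
  ]
}}

```text
t: 37.25
eef_pos: [0.5258, -0.1378, 0.0408]
orientation: [179.9, -0.0, 30.3]
contact_force: [-2.1, -0.1, 9.4]
grip_width: 0.0367
```

>>> {"op": "arm_command", "data": {
  "steps": [
    [0.5, 0, 0, -0.001, 0],
    [0.7, 0, 0, -0.001, 0],
    [0.85, 0, 0, -0.001, 0],
    [0.85, 0, 0, -0.001, 0],
    [0.85, 0, 0, -0.03, 0],
    [0.85, 0, 0, -0.08, 0],
    [0.85, 0, 0, -0.13, 0],
    [0.85, 0, 0, -0.13, 0]
  ]
}}

```text
t: 38.25
eef_pos: [0.5284, -0.1377, 0.1734]
orientation: [179.6, -0.4, 30.3]
contact_force: [-0.4, 0.3, -0.7]
grip_width: 0.0727
```

```bash
python3 - <<'E'
from h import *
s=state();im=snap('wrist','p1.png')
for r in cap(im,'blue',250,s,z=.074):print(r)
for r in cap(im,'white',250,s,z=.055):print('w',r)
E
python3 d.py .695 -.025 .17 30.4
```

```text
([296, 112, 47, 49, 1747], [318.8, 136.1], [0.5655, -0.116])
([297, 174, 44, 46, 1565], [318.1, 196.6], [0.5247, -0.1391])
w ([268, 99, 102, 59, 1620], [301.6, 115.0], [0.5703, -0.0979])
38.3 [ 0.5266 -0.1375  0.1711] [179.84  -0.18  30.29] [-0.1 -0.4 -0.6] 0.0727 [ 19.  30.  -9. 104.   6.  47. -54.]
[0.2022, -0.0121, 0.0016] -0.0018
```

```bash
python3 - <<'E'
from h import *
s=dict(eef_pos=[.7043,.129,.1658],orientation=[179.97,.19,30.2])
print(pix('wrist',[(481,277)],.055,s),pix('wrist',[(481,277)],.05,s))
E
python3 d.py .7 -.028 .17 95
```

```text
[[ 0.70468316 -0.03145371  0.055     ]] [[ 0.70326542 -0.03543978  0.05      ]]
38.3 [ 0.5266 -0.1375  0.1711] [179.84  -0.18  30.29] [-0.1 -0.4 -0.6] 0.0727 [ 19.  30.  -9. 104.   6.  47. -54.]
[0.205, -0.007, 0.0017] -1.1293
```

>>> {"op": "arm_command", "data": {
  "steps": [
    [0.8, 0.03, 0, 0, -0.14],
    [0.8, 0.06, 0, 0, -0.3],
    [0.8, 0.1, -0.002, 0, -0.46],
    [0.8, 0.14, -0.004, 0, -0.62],
    [0.8, 0.17, -0.006, 0, -0.78],
    [0.8, 0.19, -0.007, 0, -0.94],
    [0.8, 0.205, -0.007, 0, -1.08],
    [0.8, 0.205, -0.007, 0, -1.13],
    [0.8, 0.205, -0.007, 0, -1.13],
    [0.8, 0.205, -0.007, 0, -1.13]
  ]
}}

```text
t: 39.55
eef_pos: [0.6983, -0.0281, 0.1681]
orientation: [-179.9, -0.0, 95.0]
contact_force: [-0.2, -0.1, 0.2]
grip_width: 0.0684
```

```bash
python3 - <<'E'
from h import *
s=state();im=snap('wrist','q1.png')
for r in cap(im,'white',250,s,z=.055):print('w',r)
E
python3 d.py .7035 -.031 .02 95
```

```text
w ([483, 0, 64, 24, 768], [507.2, 8.1], [0.8136, 0.1095])
w ([469, 79, 73, 67, 2229], [502.8, 109.3], [0.8284, 0.0433])
w ([612, 141, 28, 47, 995], [627.6, 166.6], [0.9368, 0.0085])
w ([411, 162, 46, 34, 906], [430.7, 177.3], [0.785, -0.0136])
w ([308, 172, 45, 27, 874], [330.1, 185.1], [0.7054, -0.0272])
w ([116, 277, 86, 42, 857], [163.3, 297.4], [0.5646, -0.1472])
w ([0, 294, 113, 54, 3033], [52.7, 320.1], [0.4614, -0.1808])
w ([354, 299, 27, 22, 399], [367.3, 309.5], [0.7512, -0.144])
39.6 [ 0.6985 -0.028   0.1685] [-179.92    0.     95.01] [0.1 0.1 0.3] 0.0682 [ 13.  45. -26.  76.  20.  63. -10.]
[-0.0034, 0.0049, 0.1485] 0.0001
```

View pics/q1.png

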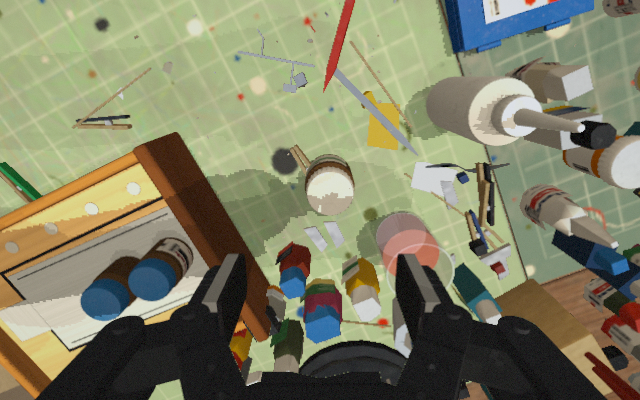

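White cap at (330,190); cup, brush and bottles are clear of the finger positions. Both blue pots stand in line on the plate.

```bash
python3 - <<'E'
from h import *
s=dict(eef_pos=[.6984,-.028,.1683],orientation=[-179.9,0,95.01])
p=pix('wrist',[(330,189)],.055,s);R=Ro.from_euler('xyz',s['orientation'],degrees=True).as_matrix()
print(p,(p-s['eef_pos'])@R)
E
```

```text
[[ 0.70543106 -0.02860451  0.055     ]] [[-0.00121622  0.00714914  0.11328769]]
```

>>> {"op": "arm_command", "data": {
  "steps": [
    [0.8, -0.002, 0.006, 0.04, 0],
    [0.8, -0.002, 0.006, 0.09, 0],
    [0.8, -0.002, 0.006, 0.125, 0],
    [0.8, -0.002, 0.006, 0.142, 0],
    [0.8, -0.002, 0.006, 0.149, 0],
    [0.8, -0.002, 0.006, 0.149, 0],
    [0.35, -0.002, 0.006, 0.149, 0],
    [0.35, -0.002, 0.006, 0.149, 0],
    [0.35, -0.002, 0.006, 0.149, 0],
    [0.35, -0.002, 0.006, 0.149, 0]
  ]
}}

```text
t: 40.85
eef_pos: [0.7064, -0.0291, 0.0222]
orientation: [179.8, 0.0, 95.0]
contact_force: [0.0, -0.1, 5.7]
grip_width: 0.0392
```

```bash
python3 d.py .7045 -.03 .15 95 .4872 -.1602 .15 30.4
```

```text
40.85 [ 0.7064 -0.0291  0.0222] [1.7981e+02 1.0000e-02 9.5030e+01] [ 0.  -0.1  5.7] 0.0392 [ 12.  55. -23.  81.  24.  49. -13.]
[-0.0007, -0.0016, -0.1278] 0.0006
[-0.1113, -0.2295, -0.1285] 1.1281
```

>>> {"op": "arm_command", "data": {
  "steps": [
    [0.35, 0, 0, -0.02, 0],
    [0.35, 0, 0, -0.05, 0],
    [0.35, 0, 0, -0.09, 0],
    [0.35, 0, 0, -0.128, 0],
    [0.35, 0, 0, -0.128, 0]
  ]
}}

```text
t: 41.48
eef_pos: [0.7076, -0.0287, 0.1535]
orientation: [179.5, 0.0, 95.0]
contact_force: [0.2, -0.0, -0.7]
grip_width: 0.0397
```

```bash
python3 - <<'E'
from h import *
s=state();im=snap('wrist','r1.png')
cv2.imwrite('pics/r2.png',cv2.resize(im[100:330,180:460],(560,460))[:,:,::-1]);print(s['eef_pos'],s['grip_width'],s['contact_force'])
E
python3 d.py .4872 -.1602 .15 30.4
```

```text
[ 0.70759395 -0.02872289  0.153502  ] 0.039673180731699356 [ 0.16821318 -0.02924954 -0.68018565]
41.525 [ 0.7059 -0.0291  0.1507] [1.7979e+02 1.0000e-02 9.5040e+01] [-0.7 -1.1 -1.8] 0.0399 [ 13.  47. -25.  76.  21.  62. -10.]
[-0.1114, -0.2294, -0.0001] 1.1282
```

View pics/r2.png

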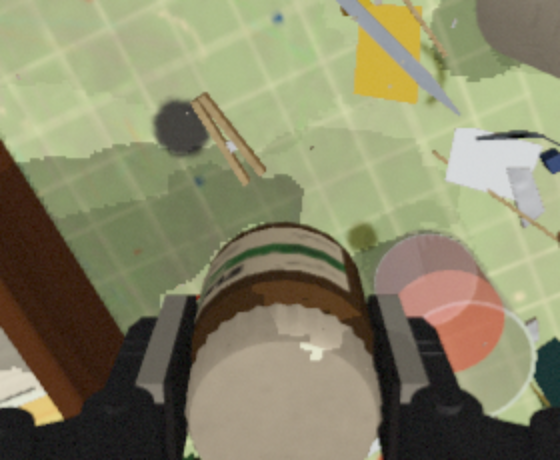

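>>> {"op": "arm_command", "data": {
  "steps": [
    [0.35, -0.011, -0.023, 0, 0.12],
    [0.35, -0.025, -0.05, 0, 0.26],
    [0.35, -0.039, -0.08, 0, 0.41],
    [0.35, -0.053, -0.11, 0, 0.56],
    [0.35, -0.068, -0.14, 0, 0.71],
    [0.35, -0.083, -0.17, 0, 0.86],
    [0.35, -0.097, -0.2, 0, 1.0],
    [0.35, -0.111, -0.229, 0, 1.128],
    [0.35, -0.111, -0.229, 0, 1.128],
    [0.35, -0.111, -0.229, 0, 1.128]
  ]
}}

```text
t: 42.78
eef_pos: [0.4868, -0.1594, 0.1478]
orientation: [-179.9, 0.0, 30.5]
contact_force: [0.1, -0.1, -0.4]
grip_width: 0.0396
```

```bash
python3 d.py .4872 -.1602 .047 30.4
```

```text
42.775 [ 0.4868 -0.1594  0.1478] [-179.94    0.     30.48] [ 0.1 -0.1 -0.4] 0.0396 [ 22.  30. -10. 110.   7.  41. -51.]
[-0.0001, 0.001, 0.1008] 0.0015
```

>>> {"op": "arm_command", "data": {
  "steps": [
    [0.35, 0, 0, 0.03, 0],
    [0.35, 0, 0, 0.06, 0],
    [0.35, 0, 0, 0.08, 0],
    [0.35, 0, 0, 0.092, 0],
    [0.35, 0, 0, 0.098, 0],
    [0.35, 0, 0, 0.101, 0],
    [0.35, 0, 0, 0.101, 0]
  ]
}}

```text
t: 43.65
eef_pos: [0.4872, -0.16, 0.0477]
orientation: [180.0, -0.0, 30.4]
contact_force: [0.1, -0.3, -0.3]
grip_width: 0.0397
```

>>> {"op": "arm_command", "data": {
  "steps": [
    [0.35, 0, 0, 0.001, 0],
    [0.35, 0, 0, 0.002, 0],
    [0.35, 0, 0, 0.002, 0]
  ]
}}

```text
t: 44.02
eef_pos: [0.4868, -0.16, 0.0454]
orientation: [180.0, -0.0, 30.4]
contact_force: [-0.9, -0.2, -0.3]
grip_width: 0.0396
```

>>> {"op": "arm_command", "data": {
  "steps": [
    [0.35, 0, 0, 0.001, 0],
    [0.35, 0, 0, 0.002, 0],
    [0.35, 0, 0, 0.002, 0]
  ]
}}

```text
t: 44.4
eef_pos: [0.4869, -0.16, 0.045]
orientation: [180.0, -0.0, 30.4]
contact_force: [-3.7, 0.2, 13.1]
grip_width: 0.0396
```

Contact. Release, rise and check positions.

>>> {"op": "arm_command", "data": {
  "steps": [
    [0.5, 0, 0, -0.001, 0],
    [0.7, 0, 0, -0.001, 0],
    [0.85, 0, 0, -0.001, 0],
    [0.85, 0, 0, -0.001, 0],
    [0.85, 0, 0, -0.03, 0],
    [0.85, 0, 0, -0.08, 0],
    [0.85, 0, 0, -0.14, 0],
    [0.85, 0, 0, -0.17, 0],
    [0.85, 0, 0, -0.17, 0],
    [0.85, 0, 0, -0.17, 0]
  ]
}}

```text
t: 45.65
eef_pos: [0.4859, -0.1598, 0.2123]
orientation: [-179.9, 0.1, 30.4]
contact_force: [-0.3, -0.4, -1.7]
grip_width: 0.0728
```

```bash
python3 - <<'E'
from h import *
s=state();im=snap('wrist','s1.png')
rx=np.array([.506,-.8625]);ry=np.array([.8625,.506]);M=np.array([.507,-.1485])
def show(r,k,z): d=np.array(r[2])-M; print(k,r[0],'rack xy mm',(1e3*d@rx).round(1),(1e3*d@ry).round(1))
for r in cap(im,'blue',250,s,z=.074):show(r,'b',1)
h=cv2.cvtColor(im,cv2.COLOR_RGB2HSV);print(proj('wrist',[np.r_[M+y*ry,.074] for y in(.069,.023,-.023)],s).round())
for r in cap(im,'white',400,s,z=.078):show(r,'w',1)
b=grab_frame('scene');cv2.imwrite('pics/s2.png',b[:,:,::-1])
for r in cap(b,'blue',60,None,'scene',.074):
    if r[1][0]>300 and r[1][1]>150: show(r,'sc b',1)
print(proj('scene',[np.r_[M+y*ry,.072] for y in(.069,.023,-.023)]).round(1))
print(s['eef_pos'],s['t'],state()['contact_force'])
E
```

```text
b [302, 43, 44, 47, 1548] rack xy mm 1.7 66.9
b [288, 122, 40, 42, 1298] rack xy mm -11.3 6.0
[[321.  63.]
 [321. 124.]
 [321. 178.]]
w [284, 72, 88, 61, 1353] rack xy mm 1.5 39.3
w [303, 189, 39, 21, 427] rack xy mm 1.4 -43.6
sc b [298, 160, 11, 9, 75] rack xy mm 92.9 165.9
sc b [330, 182, 11, 10, 85] rack xy mm -4.8 66.7
sc b [352, 186, 12, 10, 89] rack xy mm -18.0 5.8
[[334.3 184.1]
 [351.3 184.8]
 [368.4 185.4]]
[ 0.48589891 -0.15980583  0.21231489] 45.65 [ 0.61097088 -0.19755078 -0.7695772 ]
```

Pot 2 has shifted, to about rack (-11, 6) instead of (0, 23). Measure the white cap better, numerically.

```bash
python3 - <<'E'
from h import *
im=cv2.imread('pics/s1.png');g=cv2.cvtColor(im,cv2.COLOR_BGR2HSV)
for y in range(100,260,6): print(y,' '.join('%3d/%3d/%3d'%tuple(g[y,x]) for x in range(276,372,8)))
E
```

```text
100  23/ 30/196  40/ 15/204  45/ 10/204  43/  9/204  43/ 15/205  43/ 15/206  21/ 38/161  40/ 12/197  40/ 11/205  50/  8/204  39/ 18/204  45/ 10/205
106  28/ 52/195  40/ 15/202  41/ 10/203  45/ 12/206  44/ 16/206  41/ 14/205  41/ 17/205  47/ 11/205  42/ 12/206  54/  6/204  23/ 31/199  25/ 30/201
112  25/ 58/186  38/ 14/202  41/ 10/204  41/ 10/204  38/ 15/205  41/ 14/206  42/ 16/206  43/ 11/206  41/ 10/204  26/ 26/203  22/ 32/201  23/ 30/202
118  25/ 77/188  38/ 19/203  32/ 20/203  25/ 45/102  18/ 70/113  21/ 48/101  23/ 31/199  42/ 12/206  39/ 13/204  26/ 25/202  25/ 29/201  22/ 32/202
124  20/102/168  36/ 18/198  30/ 23/202 104/142/ 90 102/191/103 102/193/ 82  12/ 61/ 83  45/ 12/206  21/ 30/203  25/ 29/201  22/ 29/203  23/ 32/201
130  23/ 98/171  27/ 26/198 105/ 79/ 71 102/136/172 102/135/174 103/133/171   3/ 47/ 60  22/ 29/200  21/ 33/203  25/ 28/202  23/ 30/202  23/ 31/200
136  26/102/180  27/ 25/200 102/150/168 102/138/172 103/140/170 102/143/168 103/144/161  24/ 30/201  23/ 30/201  22/ 34/202  24/ 31/200  23/ 31/203
142  26/106/178  28/ 24/198 102/153/157 103/143/171 102/149/166 
[... 2195 characters left out ...]
  17/164/ 81  23/ 40/139  21/ 39/139  20/ 39/138  23/ 37/139  19/ 40/141  16/133/ 46  18/159/ 53  15/127/ 66
238  18/144/173  20/133/204  16/162/153  16/149/152  19/ 42/135  20/ 38/136  19/ 41/136  22/ 36/134  24/ 40/134  17/154/154  17/149/187  26/113/204
244  23/121/203  20/129/204  17/155/155  16/153/152  20/ 42/140  23/ 34/137  27/ 34/134  23/ 39/136  21/ 38/136  17/152/175  17/151/186  26/111/202
250  22/124/202  21/126/205  17/157/159  15/155/153  22/ 41/136  23/ 41/138  19/ 41/137  24/ 36/136  19/ 68/128  17/148/174  17/147/186  26/112/202
256  20/133/204  16/148/162  16/158/157  16/151/154  23/ 37/138  21/ 44/139  22/ 41/137  23/ 37/139  18/ 90/144  17/151/174  17/155/184  26/112/202
```

```bash
python3 - <<'E'
from h import *
s=dict(eef_pos=[.4859,-.1598,.2123],orientation=[-179.9,.1,30.4])
rx=np.array([.506,-.8625]);ry=np.array([.8625,.506]);M=np.array([.507,-.1485])
for n,uv,z in(('w',(322,191.5),.078),('b2',(308,144.5),.074),('b1',(324,68),.074)):
    d=pix('wrist',[uv],z,s)[0,:2]-M;print(n,1e3*d@rx,1e3*d@ry)
# scene: white cap
b=cv2.imread('pics/s2.png');g=cv2.cvtColor(b,cv2.COLOR_BGR2HSV)
for y in range(176,216,2): print(y,' '.join('%3d/%3d/%3d'%tuple(g[y,x]) for x in range(342,386,3)))
E
```

```text
w 0.6988255962155545 -34.297537530223806
b2 -11.036672151473974 5.712528277002654
b1 2.0838950593366112 65.45193719924795
176  12/160/155  12/160/163  12/161/169  12/162/172  12/163/175  12/161/168  12/159/165  12/159/168  12/158/169  12/154/175  13/153/178  13/153/201  12/154/205  12/156/211  12/161/216
178  12/154/103  12/155/102  12/158/102  12/158/105  12/154/104  12/153/102  12/153/105  12/155/107  12/152/109  12/159/111  12/160/110  13/161/117  12/157/120  12/157/122  12/156/126
180  18/126/202  18/123/206  19/119/207  17/128/187  15/133/182  14/142/163  13/142/145  13/144/136  13/144/122  13/ 95/129  15/ 84/154  14/ 96/127  14/146/117  13/147/116  12/152/109
182  22/113/242  22/109/239  22/109/239  20/114/239  17/127/239  16/131/240  16/129/239  16/130/239  16/105/237  21/ 45/237  22/ 40/238  25/ 33/238  19/100/231  17/126/231  16/129/221
184  19/114/239  21/114/237  20/115/237  17/128/238  15/121/236  11/102/217  14/120/232  16/130/239  21/ 54/232  21/ 33/237  21/ 33/237  25/ 25/238  23/ 39/238  21/116/238  21/114/239
186  17/103/237  17/112/234  15/126/223  14/126/230 110/ 7
[... 2001 characters left out ...]
/224  22/ 30/226  22/ 36/221  20/ 38/219  20/ 39/209  20/ 40/202  19/ 40/210  20/ 42/215  21/ 30/230  22/ 27/232  21/ 22/237  22/ 25/235  23/ 36/225
210  24/ 72/222  26/ 60/228  24/ 53/226  20/ 43/219  17/ 53/204  19/ 50/214  21/ 41/219  18/ 43/214  22/ 37/218  19/ 33/209  19/ 40/211  21/ 35/217  24/ 30/220  24/ 31/221  21/ 35/189
212  21/109/176  21/111/182  21/112/184  20/118/199  19/122/200  19/116/197  19/112/212  18/100/183  19/ 99/213  16/ 90/176  18/ 96/205  18/ 86/216  22/ 67/226  19/ 55/217  19/ 50/225
214  25/103/237  25/103/236  25/103/236  22/110/235  22/110/236  19/118/221  20/115/223  18/121/210  18/122/213  18/123/204  18/122/207  18/122/205  19/119/182  21/113/172  19/115/166
```

Both views agree: blue 2 is knocked to about rack (-12, 7) and has pushed the white pot to about y = -33. Regrip blue 2 first.

```bash
python3 d.py .507 -.1346 .1 30.4 .507 -.1346 .041 30.4
```

```text
45.75 [ 0.4857 -0.1597  0.2117] [-1.7984e+02  1.4000e-01  3.0420e+01] [ 0.6 -0.2 -0.8] 0.0726 [ 23.  25. -11. 105.   6.  51. -50.]
[0.0314, -0.0105, 0.1117] 0.0003
[0.0315, -0.0104, 0.1707] 0.0003
```

>>> {"op": "arm_command", "data": {
  "steps": [
    [0.75, 0.02, -0.007, 0.03, 0],
    [0.75, 0.0315, -0.0105, 0.07, 0],
    [0.75, 0.0315, -0.0105, 0.112, 0],
    [0.75, 0.0315, -0.0105, 0.112, 0],
    [0.75, 0.0315, -0.0105, 0.112, 0]
  ]
}}

```text
t: 46.38
eef_pos: [0.5091, -0.1352, 0.1018]
orientation: [180.0, -0.0, 30.4]
contact_force: [1.2, -1.0, -0.2]
grip_width: 0.0638
```

```bash
python3 - <<'E'
from h import *
s=state();im=snap('wrist','t1.png')
rx=np.array([.506,-.8625]);ry=np.array([.8625,.506]);M=np.array([.507,-.1485])
for r in cap(im,'blue',250,s,z=.074): d=np.array(r[2])-M; print(r,(1e3*d@rx).round(1),(1e3*d@ry).round(1))
E
python3 d.py .507 -.1346 .041 30.4
```

```text
([310, 93, 67, 70, 3575], [342.7, 127.6], [0.5655, -0.116]) 1.6 66.9
([288, 204, 60, 61, 2916], [317.7, 234.3], [0.5066, -0.1354]) -11.5 6.3
46.425 [ 0.5096 -0.1353  0.1025] [ 1.7991e+02 -1.0000e-01  3.0390e+01] [-0.2 -0.8  0.6] 0.064 [ 19.  34.  -9. 110.   9.  36. -56.]
[-0.002, -0.0021, 0.0615] -0.0002
```

>>> {"op": "arm_command", "data": {
  "steps": [
    [0.75, -0.002, -0.002, 0.03, 0],
    [0.75, -0.002, -0.002, 0.05, 0],
    [0.75, -0.002, -0.002, 0.06, 0],
    [0.75, -0.002, -0.002, 0.061, 0],
    [0.3, -0.002, -0.002, 0.061, 0],
    [0.3, -0.002, -0.002, 0.061, 0],
    [0.3, -0.002, -0.002, 0.061, 0],
    [0.3, -0.002, -0.002, 0.061, 0]
  ]
}}

```text
t: 47.42
eef_pos: [0.5068, -0.1345, 0.0415]
orientation: [179.9, -0.1, 30.4]
contact_force: [0.2, -0.0, 6.4]
grip_width: 0.0366
```

>>> {"op": "arm_command", "data": {
  "steps": [
    [0.3, 0, 0, -0.01, 0],
    [0.3, 0, 0, -0.02, 0],
    [0.3, 0, 0, -0.03, 0],
    [0.3, 0, 0, -0.03, 0]
  ]
}}

```text
t: 47.92
eef_pos: [0.5066, -0.1344, 0.0714]
orientation: [179.9, -0.1, 30.4]
contact_force: [0.1, -0.4, -0.3]
grip_width: 0.037
```

```bash
python3 d.py .5268 -.1369 .065 30.4
```

```text
47.925 [ 0.5066 -0.1344  0.0714] [ 1.7992e+02 -9.0000e-02  3.0410e+01] [ 0.1 -0.4 -0.3] 0.037 [ 18.  37.  -8. 112.  10.  32. -57.]
[0.0162, 0.0124, 0.0064] 0.0001
```

>>> {"op": "arm_command", "data": {
  "steps": [
    [0.3, 0.008, 0.006, 0, 0],
    [0.3, 0.0162, 0.0124, 0, 0],
    [0.3, 0.0162, 0.0124, 0, 0],
    [0.3, 0.0162, 0.0124, 0.01, 0],
    [0.3, 0.0162, 0.0124, 0.02, 0],
    [0.3, 0.0162, 0.0124, 0.026, 0],
    [0.3, 0.0162, 0.0124, 0.029, 0],
    [0.3, 0.0162, 0.0124, 0.0295, 0],
    [0.3, 0.0162, 0.0124, 0.0305, 0],
    [0.3, 0.0162, 0.0124, 0.0305, 0]
  ]
}}

```text
t: 49.18
eef_pos: [0.5253, -0.1366, 0.0414]
orientation: [-180.0, 0.1, 30.4]
contact_force: [-4.0, 0.2, 12.5]
grip_width: 0.0365
```

>>> {"op": "arm_command", "data": {
  "steps": [
    [0.5, 0, 0, -0.001, 0],
    [0.7, 0, 0, -0.001, 0],
    [0.8, 0, 0, -0.001, 0],
    [0.8, 0, 0, -0.001, 0],
    [0.8, 0, 0, -0.03, 0],
    [0.8, 0, 0, -0.07, 0],
    [0.8, -0.03, 0, -0.09, 0],
    [0.8, -0.055, 0, -0.09, 0],
    [0.8, -0.055, 0, -0.09, 0],
    [0.8, -0.055, 0, -0.09, 0]
  ]
}}

```text
t: 50.42
eef_pos: [0.4796, -0.164, 0.1298]
orientation: [-180.0, -0.1, 30.5]
contact_force: [0.6, 1.2, 0.5]
grip_width: 0.0682
```

```bash
cat > w.py <<'E'
from h import *
s=state();im=snap('wrist','u1.png')
rx=np.array([.506,-.8625]);ry=np.array([.8625,.506]);M=np.array([.507,-.1485])
R=lambda q:(1e3*np.array([(np.array(q)[:2]-M)@rx,(np.array(q)[:2]-M)@ry])).round(1)
for r in cap(im,'blue',250,s,z=.074): print('b',r[1],R(r[2]))
# brown body/cap of white pot is hard to part from the plate: use saturated-brown silhouette
h=cv2.cvtColor(im,cv2.COLOR_RGB2HSV)
k=cv2.inRange(h,(0,85,30),(22,255,130));k[:, :200]=0;k[:,440:]=0
c,l,st,ce=cv2.connectedComponentsWithStats(k)
for i in range(1,c):
    if st[i,4]>80: print('brown',st[i],ce[i].round(1))
print(proj('wrist',[np.r_[M+y*ry,.078] for y in(-.023,-.033)],s),s['eef_pos'],R(s['eef_pos']))
x=int(proj('wrist',[np.r_[M-.03*ry,.078]],s)[0,0])
print([(y,tuple(int(v) for v in h[y,x])) for y in range(150,330,5)])
E
python3 w.py; python3 d.py .4794 -.1647 .044 30.4
```

```text
b [323.6, 47.2] [ 1.6 67.2]
b [319.8, 131.0] [-0.5 21.1]
brown [297  66  54  18 116] [322.3  77.7]
brown [ 200   94   21  179 1212] [206.9 196. ]
brown [293  97  56  26 224] [320.7 104.5]
brown [421 139  19 142 896] [433.5 216.3]
brown [290 174  61  39 613] [322.9 187.4]
brown [ 234  308  175   25 3093] [316.4 319.7]
brown [ 229  343  184   43 1820] [315.7 355.9]
[[320.50129598 205.67522383]
 [320.48105178 220.67745385]] [ 0.47961207 -0.1639588   0.12975247] [ -0.5 -31.4]
[(150, (103, 153, 155)), (155, (102, 162, 156)), (160, (103, 160, 115)), (165, (23, 31, 179)), (170, (21, 66, 119)), (175, (21, 66, 123)), (180, (15, 183, 60)), (185, (15, 187, 71)), (190, (20, 56, 146)), (195, (31, 30, 196)), (200, (30, 30, 195)), (205, (33, 31, 196)), (210, (30, 32, 194)), (215, (29, 30, 194)), (220, (26, 35, 196)), (225, (26, 35, 195)), (230, (24, 39, 196)), (235, (19, 57, 135)), (240, (16, 51, 136)), (245, (18, 50, 154)), (250, (23, 41, 130)), (255, (20, 35, 130)), (260, (23, 36, 128)), (265, (22, 43, 132)), (270, (21, 38, 129)), (275, (22, 38, 129)), (280, (21, 41, 130)), (285, (21, 41, 132)), (290, (21, 34, 126)), (295, (21, 42, 129)), (300, (26, 39, 131)), (305, (16, 155, 153)), (310, (16, 185, 106)), (315, (14, 197, 83)), (320, (14, 201, 81)), (325, (15, 193, 119))]
50.475 [ 0.4798 -0.1637  0.1296] [-1.7999e+02 -6.0000e-02  3.0490e+01] [0.1 0.7 0.3] 0.0682 [ 23.  31. -10. 112.   8.  38. -52.]
[-0.0009, 0.0007, 0.0856] 0.0016
```

>>> {"op": "arm_command", "data": {
  "steps": [
    [0.8, -0.001, 0.0005, 0.04, 0],
    [0.8, -0.001, 0.0005, 0.07, 0],
    [0.8, -0.001, 0.0005, 0.083, 0],
    [0.8, -0.001, 0.0005, 0.0845, 0],
    [0.35, -0.001, 0.0005, 0.0845, 0],
    [0.35, -0.001, 0.0005, 0.0845, 0],
    [0.35, -0.001, 0.0005, 0.0845, 0],
    [0.35, -0.001, 0.0005, 0.0845, 0],
    [0.35, -0.001, 0.0005, 0.0745, 0],
    [0.35, -0.001, 0.0005, 0.0695, 0]
  ]
}}

```text
t: 51.72
eef_pos: [0.4783, -0.1657, 0.0611]
orientation: [180.0, -0.0, 30.4]
contact_force: [0.4, 0.2, -0.1]
grip_width: 0.0401
```

```bash
python3 d.py .4872 -.1601 .06 30.4
```

```text
51.725 [ 0.4783 -0.1657  0.0611] [ 1.7996e+02 -3.0000e-02  3.0400e+01] [ 0.4  0.2 -0.1] 0.0401 [ 22.  37.  -8. 115.  10.  29. -53.]
[0.0106, -0.0003, 0.0011] -0.0
```

>>> {"op": "arm_command", "data": {
  "steps": [
    [0.35, 0.005, 0, 0, 0],
    [0.35, 0.0103, 0, 0, 0],
    [0.35, 0.0103, 0, 0, 0],
    [0.35, 0.0103, 0, 0.006, 0],
    [0.35, 0.0103, 0, 0.011, 0],
    [0.35, 0.0103, 0, 0.014, 0],
    [0.35, 0.0103, 0, 0.0155, 0],
    [0.35, 0.0103, 0, 0.0165, 0],
    [0.35, 0.0103, 0, 0.0165, 0]
  ]
}}

```text
t: 52.85
eef_pos: [0.4864, -0.1603, 0.0464]
orientation: [180.0, 0.1, 30.4]
contact_force: [-5.6, 0.8, 22.0]
grip_width: 0.04
```

Firm contact (22 N). Ease off, release, rise, check.

>>> {"op": "arm_command", "data": {
  "steps": [
    [0.35, 0, 0, -0.0015, 0],
    [0.5, 0, 0, -0.0015, 0],
    [0.7, 0, 0, -0.0015, 0],
    [0.85, 0, 0, -0.0015, 0],
    [0.85, 0, 0, -0.03, 0],
    [0.85, 0, 0, -0.07, 0],
    [0.85, -0.02, 0, -0.1, 0],
    [0.85, -0.03, 0, -0.12, 0],
    [0.85, -0.03, 0, -0.12, 0],
    [0.85, -0.03, 0, -0.12, 0]
  ]
}}

```text
t: 54.1
eef_pos: [0.461, -0.175, 0.163]
orientation: [-179.9, 0.0, 30.4]
contact_force: [0.3, 0.4, -0.3]
grip_width: 0.0727
```

```bash
sed -i 's/u1.png/v1.png/' w.py; python3 w.py; python3 - <<'E'
from h import *
b=snap('scene','v2.png');rx=np.array([.506,-.8625]);ry=np.array([.8625,.506]);M=np.array([.507,-.1485])
for r in cap(b,'blue',60,None,'scene',.074):
    if r[1][0]>300 and r[1][1]>170: print('sc b',r[1])
h=cv2.cvtColor(b,cv2.COLOR_RGB2HSV)
for y in range(180,194,2): print(y,' '.join('%3d/%3d/%3d'%tuple(h[y,x]) for x in range(356,384,2)))
E
```

```text
b [323.2, 19.3] [ 1.6 64.1]
b [320.0, 91.2] [-0.4 20.9]
brown [ 200    0   33  256 1900] [213.1 125.4]
brown [ 240    7  200  281 4030] [363.8 222.2]
brown [297  22  54  29 205] [322.9  42.2]
brown [294 125  56  31 332] [322.3 133.3]
brown [344 195  36  31  85] [369.6 217.7]
brown [ 225  303  194   75 4517] [326.4 343.3]
brown [223 346  54  26 111] [246.2 356.5]
[[320.48122586 158.7211638 ]
 [320.4681191  172.81338006]] [ 0.46101416 -0.17501251  0.16296325] [ -0.4 -53.1]
[(150, (105, 8, 200)), (155, (36, 19, 199)), (160, (37, 22, 198)), (165, (37, 23, 198)), (170, (36, 27, 199)), (175, (22, 41, 195)), (180, (22, 39, 195)), (185, (22, 42, 196)), (190, (20, 34, 179)), (195, (23, 35, 190)), (200, (24, 33, 187)), (205, (23, 33, 188)), (210, (21, 37, 188)), (215, (21, 41, 130)), (220, (23, 39, 131)), (225, (20, 41, 132)), (230, (22, 37, 131)), (235, (24, 40, 127)), (240, (21, 39, 131)), (245, (23, 39, 132)), (250, (20, 42, 128)), (255, (21, 40, 134)), (260, (16, 149, 151)), (265, (17, 156, 154)), (270, (13, 190, 82)), (275, (15, 209, 84)), (280, (15, 199, 118)), (285, (14, 194, 122)), (29
[... 716 characters left out ...]
  16/129/237
186 104/139/178   3/ 44/155  16/131/236  15/ 53/205  40/  3/240  38/  4/239  34/  7/239  30/ 17/238  21/ 32/238  21/ 41/236  14/ 95/210  16/134/233  16/132/232  16/132/232
188 104/127/157  11/ 39/132  15/ 79/224  16/ 63/169  19/ 39/214  25/ 13/235  30/ 16/237  32/ 19/237  27/ 29/234  16/ 57/196  14/ 96/188  14/110/222  14/121/213  14/122/214
190 103/152/ 94  17/ 36/128  19/ 42/213  14/ 80/111  16/ 56/168  16/ 56/199  18/ 53/196  18/ 53/194  17/ 55/175  16/ 55/144  17/ 49/136  20/ 39/210  20/ 38/196  19/ 38/208
192 115/ 51/ 65  17/ 58/115  21/ 44/187  13/127/ 76  14/ 90/105  15/ 60/140  17/ 57/152  17/ 56/145  16/ 56/128  13/ 75/ 85  17/ 47/142  23/ 37/223  22/ 35/224  22/ 34/224
```

Caps in the scene view: columns 335.0, 351.9 and about 368.5, against 334.3, 351.3 and 368.4 expected. Last check: the plate against the outline, by intensity profiles.

```bash
python3 - <<'E'
from h import *
s=state();im=cv2.imread('pics/v1.png');g=cv2.cvtColor(im,cv2.COLOR_BGR2HSV)
rx=np.array([.506,-.8625]);ry=np.array([.8625,.506]);M=np.array([.507,-.1485])
def prof(x,y):
    u,v=proj('wrist',[np.r_[M+x/1e3*rx+y/1e3*ry,.02]],s)[0]; u,v=int(round(u)),int(round(v))
    return '%d/%d'%tuple(g[v,u,1:]) if 0<=v<400 and 0<=u<640 else '-'
for y in(-85,-60,-45):
  print('y',y,'x-60..-40',[prof(x,y) for x in range(-60,-39)]);print('   x40..60',[prof(x,y) for x in range(40,61)])
for x in(-38,-30,30,38): print('x',x,'y-105..-82',[prof(x,y) for y in range(-105,-81)])
E
```

```text
y -85 x-60..-40 ['108/198', '113/196', '114/195', '117/196', '120/196', '120/195', '129/196', '130/112', '77/40', '29/35', '121/187', '113/198', '114/196', '88/165', '35/192', '26/195', '27/196', '28/197', '15/198', '32/64', '33/147']
   x40..60 ['37/131', '39/131', '35/131', '42/134', '35/88', '42/139', '35/181', '31/187', '35/187', '33/192', '79/171', '118/104', '112/41', '38/34', '111/76', '139/197', '137/198', '137/197', '143/195', '139/198', '144/198']
y -60 x-60..-40 ['112/196', '112/196', '113/196', '116/195', '116/198', '116/194', '115/171', '112/75', '65/39', '13/38', '138/159', '123/193', '119/195', '109/197', '30/188', '30/185', '33/184', '35/184', '35/181', '36/168', '35/102']
   x40..60 ['33/191', '34/190', '37/192', '35/191', '37/117', '36/107', '36/184', '35/190', '37/188', '34/190', '54/165', '70/80', '66/35', '34/30', '126/117', '134/190', '133/197', '143/198', '144/197', '145/199', '144/198']
y -45 x-60..-40 ['114/195', '107/197', '112/196', '116/196', '113/196', '113/196', '111/193', '112/93', '21/36', '24/43', '134/122', '123/191', '114/197', '114/196', '90/172', 
[... 632 characters left out ...]
7/27', '154/63', '151/149', '146/143', '63/129', '40/129', '35/144', '35/189', '33/188', '35/189', '34/189', '31/189', '33/188', '32/191', '30/190', '24/200', '24/199', '23/198']
x 30 y-105..-82 ['154/154', '158/153', '158/153', '159/154', '159/146', '148/79', '77/20', '185/22', '132/77', '118/140', '39/130', '39/130', '39/131', '41/130', '35/130', '42/141', '34/187', '33/185', '33/186', '34/186', '35/188', '34/187', '32/186', '36/185']
x 38 y-105..-82 ['156/154', '156/154', '153/153', '154/156', '157/149', '129/87', '35/22', '85/15', '114/74', '96/127', '37/125', '34/126', '44/127', '38/126', '43/131', '34/141', '40/128', '38/128', '37/150', '34/182', '36/143', '40/142', '35/151', '35/187']
```

Near end fits, but the plate looks slightly skewed toward the back line. Check the far end too.

>>> {"op": "arm_command", "data": {
  "steps": [
    [0.85, 0, 0, -0.04, 0],
    [0.85, 0.04, 0, -0.06, 0],
    [0.85, 0.08, 0, -0.06, 0],
    [0.85, 0.11, 0, -0.06, 0],
    [0.85, 0.11, 0, -0.06, 0],
    [0.85, 0.11, 0, -0.06, 0],
    [0.85, 0.11, 0, -0.06, 0]
  ]
}}

```text
t: 55.08
eef_pos: [0.555, -0.1208, 0.2234]
orientation: [-180.0, 0.1, 30.3]
contact_force: [0.1, -0.4, 0.0]
grip_width: 0.0728
```

```bash
python3 - <<'E'
from h import *
s=state();im=snap('wrist','x1.png')[:,:,::-1].copy();g=cv2.cvtColor(im,cv2.COLOR_BGR2HSV);print(s['eef_pos'])
rx=np.array([.506,-.8625]);ry=np.array([.8625,.506]);M=np.array([.507,-.1485])
R=lambda q:(1e3*np.array([(np.array(q)[:2]-M)@rx,(np.array(q)[:2]-M)@ry])).round(1)
for r in cap(im[:,:,::-1].copy(),'blue',250,s,z=.074): print('b',r[1],R(r[2]))
def prof(x,y):
    u,v=proj('wrist',[np.r_[M+x/1e3*rx+y/1e3*ry,.02]],s)[0]; u,v=int(round(u)),int(round(v))
    return '%d/%d'%tuple(g[v,u,1:]) if 0<=v<400 and 0<=u<640 else '-'
for y in(-80,-50,-10,30,60,85):
  print('y',y,'x-58..-43',*[prof(x,y) for x in range(-58,-42)]);print('   x43..58',*[prof(x,y) for x in range(43,59)])
for x in(-40,-32,32,40): print('x',x,'y88..104',*[prof(x,y) for y in range(88,105)])
E
```

```text
[ 0.55499709 -0.12081011  0.22341905]
b [455.0, 36.6] [108.4 168.4]
b [392.1, 41.2] [ 58.5 165.2]
b [321.3, 160.9] [ 1.7 66.9]
b [319.4, 208.3] [-0.2 21.2]
y -80 x-58..-43 114/211 120/209 120/210 123/210 137/210 129/117 129/117 55/42 110/81 149/166 149/175 153/172 51/144 51/144 37/144 38/142
   x43..58 40/167 35/137 33/85 37/157 37/165 37/166 34/167 34/167 86/131 112/59 39/26 142/86 149/173 139/189 139/189 124/206
y -50 x-58..-43 97/207 112/210 120/210 116/211 118/210 118/210 131/105 50/36 98/83 124/203 123/208 114/210 103/171 103/171 34/201 30/205
   x43..58 21/207 21/211 24/139 21/158 22/205 24/212 22/213 22/213 14/207 20/115 7/37 103/84 116/200 120/209 122/209 122/209
y -10 x-58..-43 143/201 149/199 146/198 144/199 142/194 139/128 85/51 53/29 143/152 143/152 147/189 146/196 142/200 150/202 53/174 39/172
   x43..58 39/144 39/144 41/144 45/102 35/87 37/138 36/142 32/144 36/149 39/79 12/22 148/119 148/119 154/151 157/154 153/170
y 30 x-58..-43 111/211 107/209 113/210 106/209 101/210 119/186 113/88 21/37 120/91 130/204 116/211 108/211 106/209 104/209 104/209 63/185
   x43..58 31/204 3
[... 507 characters left out ...]
209
   x43..58 34/203 33/203 30/204 33/202 30/201 31/205 32/207 31/207 30/202 29/208 25/207 31/139 135/200 139/211 141/210 137/210
x -40 y88..104 21/207 21/208 22/208 22/209 37/200 109/208 110/208 113/173 20/51 10/49 105/92 117/209 103/208 151/198 149/200 145/200 151/199
x -32 y88..104 22/211 22/213 20/212 21/210 37/195 111/210 114/208 125/176 20/50 48/58 104/123 110/209 111/210 111/210 153/190 150/192 147/192
x 32 y88..104 30/201 36/196 109/171 129/209 129/210 132/209 132/208 127/175 60/38 71/50 124/119 129/210 126/210 129/209 128/201 151/162 152/166
x 40 y88..104 31/208 33/199 123/190 132/211 134/209 135/209 134/201 134/175 6/41 57/49 127/116 132/210 133/209 151/162 153/158 147/160 148/159
```

The plate is skewed about 1.6°; its far back corner lies over the outline (edge at about x = 54 at y = 85). I'll square it with a gentle push on the back edge using both fingertips, opened along the rack's y, with the pots riding along.

```bash
python3 d.py .5558 -.2021 .14 120.4
```

```text
55.125 [ 0.5551 -0.1207  0.2236] [-1.7999e+02  6.0000e-02  3.0320e+01] [ 0.5  1.7 -0.5] 0.0728 [ 18.  29. -12.  96.   7.  56. -56.]
[-0.0404, 0.0706, 0.0836] -1.5722
```

>>> {"op": "arm_command", "data": {
  "steps": [
    [0.7, 0, 0, 0.03, -0.18],
    [0.7, 0, 0, 0.06, -0.36],
    [0.7, 0, 0, 0.08, -0.54],
    [0.7, 0, 0, 0.084, -0.72],
    [0.7, 0, 0, 0.084, -0.9],
    [0.7, 0, 0, 0.084, -1.08],
    [0.7, -0.01, 0.015, 0.084, -1.26],
    [0.7, -0.02, 0.035, 0.084, -1.42],
    [0.7, -0.03, 0.055, 0.084, -1.57],
    [0.7, -0.0404, 0.0706, 0.084, -1.572]
  ]
}}

```text
t: 56.38
eef_pos: [0.5563, -0.2031, 0.1397]
orientation: [-180.0, -0.0, 120.3]
contact_force: [0.4, 0.4, 0.3]
grip_width: 0.0598
```

>>> {"op": "arm_command", "data": {
  "steps": [
    [0.7, 0, 0, 0, 0],
    [0.7, 0, 0, 0, 0],
    [0.7, 0, 0, 0, 0]
  ]
}}

```text
t: 56.75
eef_pos: [0.5571, -0.1995, 0.1401]
orientation: [180.0, -0.0, 120.6]
contact_force: [0.8, -0.0, -0.4]
grip_width: 0.0595
```

```bash
python3 d.py .5558 -.2021 .03 120.4
```

```text
56.75 [ 0.5571 -0.1995  0.1401] [ 1.7997e+02 -2.0000e-02  1.2059e+02] [ 0.8 -0.  -0.4] 0.0595 [ 39.  40. -36.  97.  28.  52.  22.]
[-0.0016, -0.0025, 0.1101] 0.0033
```

>>> {"op": "arm_command", "data": {
  "steps": [
    [0.7, -0.001, -0.001, 0.04, 0.003],
    [0.7, -0.001, -0.001, 0.08, 0.003],
    [0.7, -0.001, -0.001, 0.1, 0.003],
    [0.7, -0.001, -0.001, 0.112, 0.003],
    [0.7, -0.001, -0.001, 0.116, 0.003],
    [0.7, -0.001, -0.001, 0.118, 0.003],
    [0.7, -0.001, -0.001, 0.12, 0.003],
    [0.7, -0.001, -0.001, 0.12, 0.003]
  ]
}}

```text
t: 57.75
eef_pos: [0.5568, -0.2026, 0.0203]
orientation: [180.0, 0.0, 120.3]
contact_force: [0.2, -0.9, 0.2]
grip_width: 0.0601
```

```bash
python3 - <<'E'
from h import *
s=state();q=np.array(s['eef_pos'])[:2]-[.507,-.1485];print(1e3*q@[.506,-.8625],1e3*q@[.8625,.506],s['eef_pos'],s['contact_force'])
E
```

```text
71.89146878176541 15.536741756869972 [ 0.5567804  -0.20264793  0.02026951] [ 0.18373312 -0.90268724  0.23382814]
```

Feel for the shelf, in small steps.

>>> {"op": "arm_command", "data": {
  "steps": [
    [0.7, 0, 0, 0.001, 0],
    [0.7, 0, 0, 0.002, 0],
    [0.7, 0, 0, 0.003, 0],
    [0.7, 0, 0, 0.003, 0]
  ]
}}

```text
t: 58.25
eef_pos: [0.5565, -0.2025, 0.0167]
orientation: [-180.0, -0.0, 120.3]
contact_force: [0.9, -0.1, -0.0]
grip_width: 0.0599
```

>>> {"op": "arm_command", "data": {
  "steps": [
    [0.7, 0, 0, 0.001, 0],
    [0.7, 0, 0, 0.002, 0],
    [0.7, 0, 0, 0.002, 0]
  ]
}}

```text
t: 58.62
eef_pos: [0.5566, -0.2025, 0.0151]
orientation: [180.0, 0.0, 120.3]
contact_force: [-0.2, -0.4, 3.4]
grip_width: 0.0598
```

>>> {"op": "arm_command", "data": {
  "steps": [
    [0.7, 0, 0, -0.001, 0],
    [0.7, 0.002, 0, -0.001, 0],
    [0.7, 0.004, 0, -0.001, 0],
    [0.7, 0.006, 0, -0.001, 0],
    [0.7, 0.008, 0, -0.001, 0],
    [0.7, 0.0095, 0, -0.001, 0],
    [0.7, 0.011, 0, -0.001, 0],
    [0.7, 0.0125, 0, -0.001, 0],
    [0.7, 0.0125, 0, -0.001, 0]
  ]
}}

```text
t: 59.75
eef_pos: [0.5506, -0.1917, 0.0161]
orientation: [180.0, 0.0, 120.3]
contact_force: [1.6, -0.7, 1.0]
grip_width: 0.0597
```

>>> {"op": "arm_command", "data": {
  "steps": [
    [0.7, -0.004, 0, 0, 0],
    [0.7, -0.008, 0, 0, 0],
    [0.7, -0.008, 0, -0.02, 0],
    [0.7, -0.008, 0, -0.06, 0],
    [0.7, -0.008, 0, -0.1, 0],
    [0.7, -0.008, 0, -0.12, 0],
    [0.7, -0.008, 0, -0.12, 0]
  ]
}}

```text
t: 60.62
eef_pos: [0.5556, -0.1985, 0.1387]
orientation: [179.8, 0.2, 120.3]
contact_force: [-0.2, -0.0, 0.0]
grip_width: 0.0597
```

```bash
python3 d.py .555 -.1208 .15 30.4 .555 -.1208 .223 30.4
```

```text
60.625 [ 0.5556 -0.1985  0.1387] [179.79   0.2  120.32] [-0.2 -0.   0. ] 0.0597 [ 39.  40. -36.  98.  29.  52.  22.]
[0.0673, 0.0388, -0.0114] 1.5693
[0.0671, 0.0391, -0.0844] 1.5693
```

>>> {"op": "arm_command", "data": {
  "steps": [
    [0.7, 0.02, 0.01, -0.01, 0.18],
    [0.7, 0.04, 0.02, -0.02, 0.36],
    [0.7, 0.055, 0.03, -0.03, 0.54],
    [0.7, 0.067, 0.039, -0.04, 0.72],
    [0.7, 0.067, 0.039, -0.05, 0.9],
    [0.7, 0.067, 0.039, -0.06, 1.08],
    [0.7, 0.067, 0.039, -0.07, 1.26],
    [0.7, 0.067, 0.039, -0.084, 1.42],
    [0.7, 0.067, 0.039, -0.084, 1.569],
    [0.7, 0.067, 0.039, -0.084, 1.569]
  ]
}}

```text
t: 61.88
eef_pos: [0.5534, -0.1208, 0.2191]
orientation: [-179.9, 0.1, 30.5]
contact_force: [0.2, -0.3, -0.1]
grip_width: 0.0599
```

>>> {"op": "arm_command", "data": {
  "steps": [
    [0.7, 0, 0, 0, 0],
    [0.7, 0, 0, 0, 0],
    [0.7, 0, 0, 0, 0]
  ]
}}

```text
t: 62.25
eef_pos: [0.554, -0.1212, 0.2196]
orientation: [-180.0, 0.0, 30.4]
contact_force: [-1.4, -0.6, 0.0]
grip_width: 0.0599
```

```bash
cat > x.py <<'E'
from h import *
s=state();im=snap('wrist','y1.png')[:,:,::-1].copy();g=cv2.cvtColor(im,cv2.COLOR_BGR2HSV);print(s['eef_pos'],s['orientation'])
rx=np.array([.506,-.8625]);ry=np.array([.8625,.506]);M=np.array([.507,-.1485])
R=lambda q:(1e3*np.array([(np.array(q)[:2]-M)@rx,(np.array(q)[:2]-M)@ry])).round(1)
for r in cap(im[:,:,::-1].copy(),'blue',250,s,z=.074): print('b',r[1],R(r[2]))
def prof(x,y):
    u,v=proj('wrist',[np.r_[M+x/1e3*rx+y/1e3*ry,.02]],s)[0]; u,v=int(round(u)),int(round(v))
    return '%d/%d'%tuple(g[v,u,1:]) if 0<=v<400 and 0<=u<640 else '-'
for y in(-80,-50,-10,30,60,85):
  print('y',y,'x-58..-43',*[prof(x,y) for x in range(-58,-42)]);print('   x43..58',*[prof(x,y) for x in range(43,59)])
for x in(-40,40): print('x',x,'y86..104',*[prof(x,y) for y in range(86,105)])
for x in(-40,-30,30,40): print('x',x,'y-104..-88',*[prof(x,y) for y in range(-104,-87)])
b=snap('scene','y2.png');h=cv2.cvtColor(b,cv2.COLOR_RGB2HSV)
print([r[1] for r in cap(b,'blue',60,None,'scene',.074) if r[1][0]>300 and r[1][1]>170])
for y in(183,185,187): print(y,' '.join('%3d/%3d/%3d'%tuple(h[y,x]) for x in range(356,384,2)))
E
python3 x.py
```

```text
[ 0.55397305 -0.12115952  0.21961441] [-1.79971756e+02  1.29778159e-02  3.04406040e+01]
b [457.2, 35.4] [108.3 168.2]
b [393.6, 39.7] [ 58.4 165.2]
b [318.0, 161.5] [-1.5 66.5]
b [316.8, 209.4] [-2.7 20.7]
y -80 x-58..-43 115/212 117/211 124/210 124/210 128/212 136/150 108/59 26/30 144/142 145/171 145/171 150/175 52/152 38/147 42/146 33/148
   x43..58 34/135 28/101 39/157 39/157 39/164 37/166 37/167 113/160 138/100 95/35 95/35 100/23 153/155 152/180 140/189 119/208
y -50 x-58..-43 99/209 99/209 99/209 102/210 113/209 118/155 90/65 55/37 121/171 125/208 125/208 130/210 35/195 31/205 32/206 31/208
   x43..58 23/168 27/121 19/202 19/202 23/212 23/212 16/211 61/185 120/149 126/71 21/36 21/36 121/168 114/206 120/211 121/211
y -10 x-58..-43 148/200 141/201 147/198 139/202 139/202 153/173 154/83 23/22 128/74 156/185 149/194 147/165 41/168 35/173 35/173 33/172
   x43..58 37/145 44/87 32/104 35/139 41/143 37/145 38/146 38/146 114/127 139/77 127/26 12/22 164/148 152/158 148/158 151/174
y 30 x-58..-43 109/210 105/212 110/211 106/210 105/211 116/154 98/70 11/46 132/172 132/172 115/209 108/212 10
[... 1383 characters left out ...]
 37/160 39/163
x 40 y-104..-88 145/194 148/193 151/181 132/62 132/62 74/38 61/108 61/108 35/168 34/167 36/165 36/165 35/166 34/165 36/164 36/164 37/164
[[335.1, 187.2], [352.1, 188.2]]
183  16/ 98/187  21/115/242  22/112/242  19/112/230  17/ 62/178  17/ 54/170  16/ 55/171  16/ 55/172  17/ 54/171  17/ 70/189  20/114/239  21/115/240  21/114/240  21/116/240
185 106/124/ 97  16/ 92/164  16/130/225  15/ 93/162  17/ 52/172  16/ 54/175  17/ 56/174  16/ 56/174  17/ 55/172  17/ 52/171  16/101/214  20/117/240  20/116/239  20/116/239
187 105/128/102 120/ 33/ 86  14/129/138  15/ 78/141  16/ 53/169  17/ 55/176  17/ 55/177  17/ 54/175  17/ 55/176  17/ 53/172  15/ 94/189  18/126/240  16/134/226  17/128/236
```

The plate is now square and inside the outline on all sides (about 3–5 mm clear), and the pots are within about 3 mm of their places. Handing in.

```bash
python3 -c "
from station import *
print(state()['t']);print(hand_in())"
```

```text
62.35
the job is handed in; nothing more can be done
None
```

The job is handed in at 62 s of the 208 s allowed. The drip plate lies flat in the outline with its tab away from the end wall. The three pots present stand upright in places 1 to 3: blue, blue, white cap. There was no silver pot on the open mat.

- **Plate:** I slid it until the tab stuck out over the bench edge, gripped the tab by its sides and laid it on the shelf. In the last wrist picture it is square, with wood showing inside the outline on all four sides. The gaps are about 3–6 mm, and about 3 mm at the near end after correcting for viewing angle.
- **Pots:** The last wrist picture puts the blue caps at about rack (-1.5, 66.5) and (-2.7, 20.7) mm, so within about 3 mm of their places. The white cap was located only in the scene picture, about half a pixel (1–2 mm) along the row from its place.

What did not go smoothly:
- **Slide:** The plate turned about 13° during the first slide and needed two more drags. One of those pressed at 26 N because I repeated a press offset.
- **Shifted pots:** After the white pot was placed, the second blue pot was found about 2 cm out of place and had pushed the white pot about 1 cm. It was probably the announced knock; I re-placed both pots.
- **Skewed plate:** A later check showed the plate turned about 1.6°, with one corner over the outline. I squared it with a push on its back edge, pots riding along.

I had used all 16 picture views by then, so the final checks were numeric only.

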